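Show the camera the hidden dot on a circuit board with an inspection mirror

TASK

Lay the small circuit board fully home, flat and square, in the pocket of the orange jig under the inspection camera, with its green terminal block on the side away from the camera; set it in, do not drop it. Then pick the inspection mirror off its rest by the blue handle and hold its glass at the spot the camera is focused on, in front of the terminal block, angled so that the camera sees the red dot of the terminal block in the middle of the mirror. Finish while still holding the mirror there, steady and in the air; keep fingers off the mirror head, do not bump the camera, and leave the spool, the bottle and the screwdriver where they are.

Things in the scene. Friction and masses are not known exactly. Their poses are not given: they have to be found in the camera images.
- jig: Inspection station, fixed; place and yaw differ each time. Aluminium base plate (8 mm thick, 100 mm wide, from x = -45 to +235 mm) with a orange printed block (64 mm along x, 80 mm along y, top 30 mm above the bench) that has a rectangular pocket, and the camera on a post. Origin on the bench under the pocket's centre; x points from the pocket to the camera post, away from the robot; z up.
- pocket (a point): Centre of the pocket's flat floor, 25 mm above the bench, axes as the jig's. The pocket is 47 mm along x, 63 mm along y and 5 mm deep (rim top at 30 mm); it takes the board with 1.5 mm to spare on every side.
- board: Green circuit board, 44 (x) by 60 (y) by 2 mm, about 90 g, flat on the bench. Origin: centre of underside, z up. Hold it by its black finned heat sink: 22 (x) by 24 mm (y), from 2 to 34 mm above the underside, centred at x = +2 mm. Green terminal block at the -x edge, 44 mm wide, 15 mm tall, outer face at x = -20 mm. Two 13 mm capacitors at x = +17.5, y = +-6 mm. Seated, its x is along the jig's x.
- mark (a point): Centre of the red dot, 11 mm across, on the outer (-x) face of the board's terminal block: 20.5 mm from the board's origin towards -x, 11 mm above its underside. The dot looks along the board's -x.
- camera: Inspection camera (black lens, light grey body) on a steel post at the jig's +x end, fixed; it looks 40 degrees below level, along the jig's -x. It takes up x = 133 to 260 mm of the jig's frame, up to 0.35 m above the bench; nothing of it hangs over the pocket. Its origin and axes are the jig's. Must not be touched.
- lens (a point): Centre of the camera's front lens: 150 mm along x and 243 mm above the jig's origin. (Axes mean nothing.)
- view (a point): The spot the camera is focused on, where the middle of the mirror glass belongs: in the jig's frame x = -70.5 mm, y = 0, z = 58 mm, i.e. 50 mm in front of the seated board's dot and 22 mm above it. Its x axis is halfway between the lines from here to the lens and to the seated dot (8 degrees above level, towards the camera): glass whose outward normal lies along it shows the camera the dot.
- rest: Off-white printed cradle, fixed to the bench: base 120 x 54 x 6 mm, and at x = +-44 mm two uprights (8 mm thick, 30 mm wide) with U notches 16 mm wide whose floor is 40 mm above the bench, cheeks up to 49 mm. Origin on the bench at its centre, x along the handle it carries. Between the uprights (80 mm) the fingers have room.
- mirror: Inspection mirror, about 105 g, level in the rest. Blue handle 110 mm long, 12 x 12 mm; origin at the centre of the handle's underside, x along the handle towards the mirror head, z up as it lies. The handle's middle line is 6 mm above the origin. A thin steel rod leads from its +x end to the head's pivot at x = 110 mm. It balances about 20 mm from the origin towards the head.
- tail (a point): Rear end of the mirror's handle, on its middle line: 55 mm behind the origin of the mirror (axes as the mirror's).
- glass (a point): Centre of the front of the round mirror glass (head 46 mm across, 4 mm thick), 8 mm in front of the pivot. x is the outward normal of the glass, y is parallel to the handle's y, z lies in the glass.
- mirror_head (a joint): Setting of the head's stiff pivot, rad: 0 when the glass faces straight on along the handle's +x, growing as the glass turns to face upwards (about the handle's -y); set differently each time, and it stays as set (it slips only above 0.25 N m), so the whole mirror has to be tilted.
- solder_spool: Grey solder spool, 52 mm across, 40 mm high, standing on the bench; origin under its centre. To be left alone.
- flux_bottle: Small amber bottle with a white cap, 34 mm across, 75 mm high; origin under its centre. To be left alone.
- screwdriver: Screwdriver with a red handle, 160 mm long, lying on the bench. To be left alone.
Not all that is in view belongs to the job. What is shaped like the mirror but pink is not meant. Leave any brown look-alike of the rest alone.

How it is judged:
On the way, in this order (a step that is already met when the one before it is completed fails the run):
1. the board lies home in the pocket, flat and square, terminal block away from the camera, let go (x of board in the frame of pocket between -0.003 and 0.003 m and y of board in the frame of pocket between -0.003 and 0.003 m and z of board in the frame of pocket between -0.002 and 0.002 m and angle between the x axis of board and the x axis of jig, either way round below 0.09 rad and angle between board's own z axis and vertical below 0.05 rad and x of mark in the frame of jig below -0.01 m and contact force between the fingers and board below 0.1 N), for 0.3 s.
2. the mirror is lifted off its rest in the gripper (contact force between the fingers and mirror above 1 N and contact force between mirror and rest below 0.1 N and contact force between mirror and jig below 0.1 N and contact force between mirror and board below 0.1 N and height (world z) of tail above 0.02 m and height (world z) of mirror above 0.03 m and height (world z) of mirror above 0.055 m), for 0.2 s.
At the end, for the whole second after the job is handed in: Mirror steady in the fingers, clear of bench (handle over 20 mm up), rest, jig and board; glass within 10 mm of the focus spot, facing within 0.11 rad of halfway between lens and dot; board let go in the pocket within 3 mm (2 mm of the floor), 0.05 rad level, 0.09 square, dot facing away (all of step 1 and distance between glass and view below 0.01 m and angle between the x axis of glass and the x axis of view, either way round below 0.11 rad and x of mark in the frame of glass above 0.02 m and contact force between the fingers and mirror above 1 N and contact force between mirror and rest below 0.1 N and contact force between mirror and jig below 0.1 N and contact force between mirror and board below 0.1 N and height (world z) of tail above 0.02 m and height (world z) of mirror above 0.03 m and linear speed of mirror_head below 0.02 m/s and angular speed of mirror_head below 0.1 rad/s); the arm keeps its last pose, push and grip.
It fails at once if the board is dropped (falls at over 0.45 m/s out of the fingers) (contact force between the fingers and board below 0.1 N and linear speed of board above 0.45 m/s).
It fails at once if the fingers press on the mirror head (over 0.5 N) (contact force between the fingers and mirror_head above 0.5 N).
It fails at once if the camera is bumped (over 1 N) (contact force between anything else and camera above 1 N).
It fails at once if the spool, the bottle or the screwdriver is moved by more than 25 mm (distance of any of solder_spool, flux_bottle, screwdriver from where it was at the start of the episode above 0.025 m).
It also fails if it takes over 64 s, if anything falls off the work surface, if the arm or the gripper's body presses on something with over 40 N, if the wrist force passes 120 N, or if a joint passes its speed limit or range.

ROBOT

A 6-joint arm with a two-finger parallel gripper is mounted at the origin on the work surface. World frame = base frame: x ahead of the robot, y to its left, z up, the work surface at z = 0. Lengths are in m, angles in rad, forces in N, time in s.
With the tool pointing down it reaches from about 0.35 to 0.975 m from the base axis. Payload 7.1 kg.
Tool frame: the origin (TCP) lies midway between the tips of the shut fingers; the grasp point (between the pads) lies 19 mm behind it (r.grip_depth is the z of the grasp point in the tool frame, in m); z points along the fingers, y is the line along which they close (so a half turn about z gives the same grasp; the last joint's range is limited). The gripper opens to 88 mm and grips with 3 to 60 N. Pads are 20 mm wide; open, the fingers measure 115 mm over their backs; the gripper's body (75 mm by 178 mm) begins 61 mm behind the grasp point.
Start: joints at [1.224, 0.423, 1.63, -0, 1.089, -0.019], TCP at [0.201, 0.592, 0.223] pointing down, gripper open.
Joint ranges: [-3, 3], [-0.9, 2.11], [0.09, 2.58], [-1.31, 4.45], [0.11, 2.69], [-2.54, 2.54]. Speed limits (rad/s): [2.39, 2.39, 3.01, 3.14, 3.14, 3.14].

INTERFACE

Orientations are given as a rotation vector (axis times angle).
In Python, from station import r gives the robot as it stands.
- The arm moves only by the tool jog_arm, never from a script. Its arguments are lists of equal length, an entry for each row: "grip": the finger opening in cm, from 0 to 8.78; "translation": the shift along the tool's x, y, z in cm, a list of three; "spin": the turn about the tool's z in rad. In form: {"grip": [grip, ...], "translation": [[tx, ty, tz], ...], "spin": [spin, ...]}. A call has exactly 8 rows; each row shifts and turns the commanded pose from where the row before left it, along the tool's axes as they then stand; what a row does not reach is not made up. A row lasts 1/8 s, in which the tool goes at most 62.5 mm and 10.7 degrees, less where a joint would pass 70% of its speed; a pose out of reach is approached as far as the arm can. A call is refused whole if a number of a shift passes 6.25 or a number of a turn 0.188, either way. A call with a gripper value outside its range is refused whole. The fingers move at their own pace and stop on an object; the grip force is fixed at half the most. Time passes only in rows, so rows that do not move let the fingers close, or fill a call up. It gives the time, the measured TCP pose, the force, the opening and the grip force at its end, in the units of the state.
- r.sense(): the state, without advancing time (a new reading comes with each control period).
- r.capture(name): name is "side" or "top" or "wrist"; returns a dict with "pixels" (480x640x3 uint8, blue, green, red), "mtx" (3x3 intrinsics, pixels), "k1" (the pictures are not rectified: a ray, as slopes to the right and down, at radius r is drawn at 1 + k1 r^2 times it, then the intrinsics apply), "R" (3x3) and "t" (3): a world point X has camera coordinates R X + t; the wrist camera has in their place "mount" (4x4, takes a point from camera to tool coordinates, whose origin is the TCP and whose axes are the flange's). Camera axes: x right, y down, z forward; pixel columns grow to the right and rows downward; lengths in m; the calibration is good to about 2 mm. A picture is of the moment at which its call begins: read the wrist's pose just before it. There is no depth.
- r.job_done(): hands the job in; it is judged then, once.
Trained networks look in a picture, given as the dict that the camera call returned (one of the last four; its "shot" number tells which), for a name from the list of things; names that differ only in an ending like _2 or _b are one class to them, and where a whole thing is asked for, a point or a joint stands for the part that bears it (a point fixed in the world has none). Each returns a list of dicts, best first, with "p" (0 to 1); they miss things now and then, are a little off and sometimes report something else, mostly with a low value. They report only what shows in the picture. A call takes as long as a camera call. They do not tell look-alikes from the thing itself.
- r.boxes_of(picture, thing): "bbox" ([left, top, width, height] as shares, 0 to 1, of the picture: columns of its width, rows of its height, round what is visible of it).
- r.trace(picture, thing): "pixels" (480x640 bool, what is visible of it) and "bbox" ([left, top, width, height] as shares, 0 to 1, of the picture: columns of its width, rows of its height, round what is visible of it).
- r.landmark_of(picture, thing): "point" ([row, column] as shares, 0 to 1, of the picture: columns of its width, rows of its height: a listed point, or the origin of a listed thing).
The state is a dict: "t": time; "q": joint angles; "qd": joint speeds; "joint_efforts": joint torques, N m; "ee_pos": TCP position; "tcp_rot": TCP orientation; "contact_force": force on the tool from outside, world axes, zero at the start; "ft_torque": the same for the moment, N m; "width": finger opening in m; "grip_force": force on a finger pad.
Only numpy, scipy, OpenCV 4.12 (cv2) and the standard library are available. Lean on these libraries where they do the work, as an engineer would, in place of code of your own. Each camera call takes 0.05 s, during which the arm holds its last target. There are 200 camera calls.

## Working session

There is one attempt and no reset: what is moved stays moved. The work goes in short steps, Python scripts to look and compute and a tool call to move; the robot and the scene stay as the last step left them, time stands still between calls to the robot, and variables do not carry over. Pictures are saved under pics/ and viewed, at most 10 in all, crops included, and the job is handed in when it is done.

Besides the shell and the picture viewer there is one more tool, called after "Call:" as name(argument=value, ...) on one line, values as JSON. jog_arm: Moves the arm, as the interface text tells. Its arguments: {"type":"object","properties":{"grip":{"type":"array"},"translation":{"type":"array"},"spin":{"type":"array"}},"required":["grip","translation","spin"]}

```bash
mkdir -p pics; ls; python3 - <<'E'
from station import r
import cv2, numpy as np
s=r.sense(); print(s['t'],s['ee_pos'],s['tcp_rot'],s['width'],r.grip_depth)
for n in ['side','top','wrist']:
    c=r.capture(n); cv2.imwrite(f'pics/{n}0.png',c['pixels'])
    print(n,{k:(np.round(v,4).tolist() if k!='pixels' else 0) for k,v in c.items()})
    for th in ['jig','pocket','board','mark','lens','camera','rest','mirror','tail','glass','solder_spool','flux_bottle','screwdriver']:
        try: print(th,[(np.round(np.array(d['point'])*[480,640],1).tolist(),round(d['p'],2)) for d in r.landmark_of(c,th)][:3])
        except Exception as e: print(th,e)
E
```

```text
pics
0.0 [0.20100384 0.59121267 0.22189632] [-5.12591236e-01 -3.09917914e+00  2.36449597e-03] 0.08804296842138305 -0.0187
side {'pixels': 0, 'mtx': [[617.1152, 0.0, 324.148], [0.0, 617.1152, 236.4565], [0.0, 0.0, 1.0]], 'k1': 0.0439, 'R': [[-0.999, -0.0433, -0.0139], [-0.0216, 0.7205, -0.6931], [0.04, -0.6921, -0.7207]], 't': [0.5493, 0.1761, 1.728], 'shot': 1}
jig [([283.6, 302.6], 0.89)]
pocket [([279.6, 301.3], 0.79)]
board [([395.1, 330.3], 0.83)]
mark [([387.9, 343.3], 0.8), ([223.7, 335.6], 0.51)]
lens [([226.3, 237.5], 0.88), ([280.3, 298.6], 0.48)]
camera []
rest [([268.3, 386.8], 0.96), ([185.9, 408.2], 0.79), ([223.9, 335.0], 0.73)]
mirror [([178.6, 322.1], 0.58), ([268.6, 327.7], 0.54), ([210.8, 337.0], 0.51)]
tail [([213.2, 354.0], 0.74), ([172.2, 311.6], 0.65)]
glass [([208.5, 296.6], 0.53), ([190.9, 346.8], 0.46)]
solder_spool [([384.9, 237.5], 0.95)]
flux_bottle [([225.4, 267.6], 0.61), ([387.6, 342.7], 0.22)]
screwdriver [([414.8, 434.2], 0.92)]
top {'pixels': 0, 'mtx': [[607.1539, 0.0, 323.2287], [0.0, 607.1539, 231.4114], [0.0, 0.0, 1.0]], 'k1': 0.0298, 'R': [[0.026
[... 468 characters left out ...]
([336.6, 154.5], 0.24)]
glass [([197.2, 419.3], 0.46), ([259.5, 459.0], 0.46)]
solder_spool [([150.6, 187.8], 0.68), ([241.7, 418.6], 0.37)]
flux_bottle [([159.9, 408.0], 0.44)]
screwdriver [([339.2, 156.1], 0.8), ([208.1, 313.4], 0.24), ([248.0, 181.0], 0.22)]
wrist {'pixels': 0, 'mtx': [[355.5721, 0.0, 320.207], [0.0, 355.5721, 241.0155], [0.0, 0.0, 1.0]], 'k1': 0.0243, 'mount': [[-0.0008, -0.9669, -0.2552, 0.0687], [1.0, -0.0006, -0.001, 0.0002], [0.0008, -0.2552, 0.9669, -0.1618], [0.0, 0.0, 0.0, 1.0]], 'shot': 3}
jig []
pocket []
board []
mark [([328.8, 150.5], 0.66)]
lens []
camera []
rest []
mirror []
tail []
glass []
solder_spool []
flux_bottle []
screwdriver [([330.8, 148.7], 0.86)]
```

View pics/top0.png

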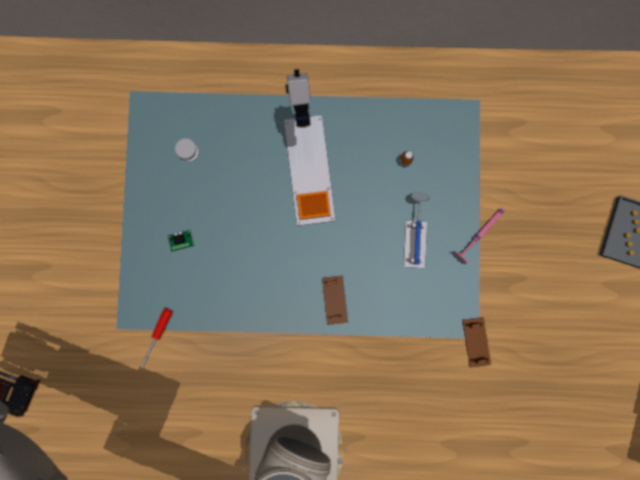

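View pics/side0.png

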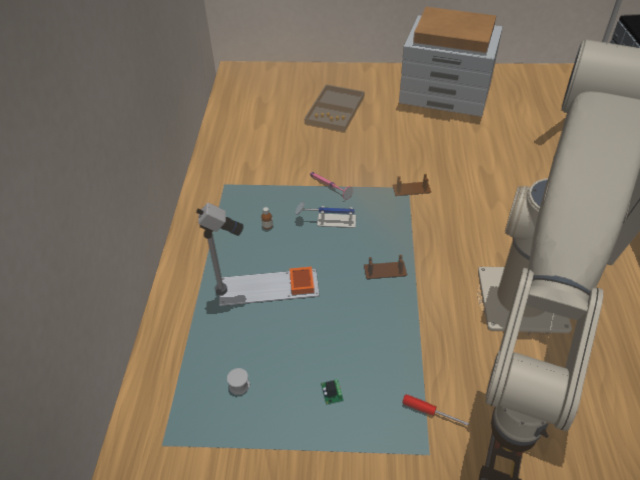

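The top picture shows the board at (180,240) with the terminal block towards the robot. The jig pocket is at (313,205) with the camera post at (300,95). The blue mirror on the white rest is at (416,243) with its head at the top. The pink mirror and the brown cradles are decoys. The side view agrees: board (331,391), jig (302,281), mirror (337,211).

```bash
cat > h.py <<'E'
import numpy as np, cv2
from scipy.spatial.transform import Rotation as Ro
from scipy.optimize import least_squares
def Rt(c,s=None):
    if 'mount' in c:
        T=np.eye(4);T[:3,:3]=Ro.from_rotvec(s['tcp_rot']).as_matrix();T[:3,3]=s['ee_pos']
        M=np.linalg.inv(T@c['mount']); return M[:3,:3],M[:3,3]
    return np.array(c['R']),np.array(c['t'])
def proj(c,X,s=None):
    R,t=Rt(c,s);P=np.atleast_2d(X)@R.T+t;x=P[:,:2]/P[:,2:]
    x=x*(1+c['k1']*(x**2).sum(1,keepdims=True));K=c['mtx']
    return x*[K[0][0],K[1][1]]+[K[0][2],K[1][2]]
def ray(c,uv,s=None):
    R,t=Rt(c,s);x=cv2.undistortPoints(np.array(uv,float).reshape(-1,1,2),np.array(c['mtx']),np.array([c['k1'],0,0,0,0.])).reshape(-1,2)
    d=np.c_[x,np.ones(len(x))]@R; return -R.T@t,d
def onz(c,uv,z,s=None):
    o,d=ray(c,uv,s); return o+d*((z-o[2])/d[:,2])[:,None]
def mask(c,name):
    h=cv2.cvtColor(c['pixels'],cv2.COLOR_BGR2HSV)
    lo,hi={'orange':((4,180,120),(16,255,255)),'blue':((105,120,50),(128,255,255)),'green':((50,120,30),(85,255,255)),'red':((0,180,90),(3,255,255))}[name]
    return cv2.inRange(h,lo,hi)
def rect(m,k=1):
    cs=sorted(cv2.findContours(m,0,2)[0],key=cv2.contourArea)[::-1][:k]
    return [cv2.boxPoints(cv2.minAreaRect(q)) for q in cs]
E
python3 - <<'E'
from station import r
from h import *
print(r.sense()['t'])
for n in ['top','side']:
    c=r.capture(n)
    for col,z in [('orange',.03),('blue',.052),('green',.002)]:
        for b in rect(mask(c,col)):
            p=onz(c,b,z)[:,:2]; print(n,col,b.round(0).tolist(),p.round(3).tolist(),p.mean(0).round(4))
P={'top':dict(mark=(180.7,247.7),pocket=(313.7,205.3),lens=(305.3,124.9),board=(182.5,238.3)),'side':dict(mark=(343.3,387.9),pocket=(301.3,279.6),lens=(237.5,226.3),board=(330.3,395.1))}
for n in P:
    c=r.capture(n)
    for k,z in dict(mark=.011,pocket=.025,lens=.243,board=0).items(): print(n,k,onz(c,P[n][k],z).round(3))
E
cd pics && python3 -c "
import cv2
a=cv2.imread('side0.png')[170:300,190:400];b=cv2.imread('top0.png')[170:290,360:540]
cv2.imwrite('crop1.png',cv2.hconcat([cv2.resize(a,(420*1,260)),cv2.resize(b,(380,260))]))"
```

```text
2.1
top orange [[297.0, 195.0], [326.0, 191.0], [329.0, 214.0], [300.0, 218.0]] [[0.641, 0.007], [0.652, -0.066], [0.593, -0.074], [0.582, -0.002]] [ 0.6169 -0.0336]
top blue [[414.0, 263.0], [416.0, 221.0], [420.0, 221.0], [418.0, 263.0]] [[0.475, -0.289], [0.58, -0.292], [0.58, -0.302], [0.475, -0.299]] [ 0.5272 -0.2956]
top green [[167.0, 236.0], [189.0, 230.0], [193.0, 245.0], [171.0, 251.0]] [[0.53, 0.34], [0.547, 0.285], [0.509, 0.273], [0.493, 0.328]] [0.5197 0.3064]
side orange [[290.0, 269.0], [310.0, 267.0], [312.0, 287.0], [292.0, 289.0]] [[0.651, -0.067], [0.592, -0.076], [0.583, 0.0], [0.64, 0.009]] [ 0.6165 -0.0333]
side blue [[320.0, 208.0], [348.0, 208.0], [348.0, 210.0], [320.0, 210.0]] [[0.575, -0.3], [0.488, -0.303], [0.488, -0.294], [0.575, -0.291]] [ 0.5314 -0.2968]
side green [[325.0, 397.0], [341.0, 394.0], [342.0, 400.0], [326.0, 403.0]] [[0.534, 0.323], [0.495, 0.313], [0.492, 0.329], [0.531, 0.338]] [0.5132 0.3257]
top mark [[0.5   0.302 0.011]]
top pocket [[ 0.616 -0.035  0.025]]
top lens [[ 0.765 -0.016  0.243]]
top board [[0.525 0.301 0.   ]]
side mark [[0.489 0.301 0.011]]
side pocket [[ 0.616 -0.031  0.025]]
side lens [[ 0.772 -0.024  0.243]]
side board [[0.521 0.316 0.   ]]
```

View pics/crop1.png

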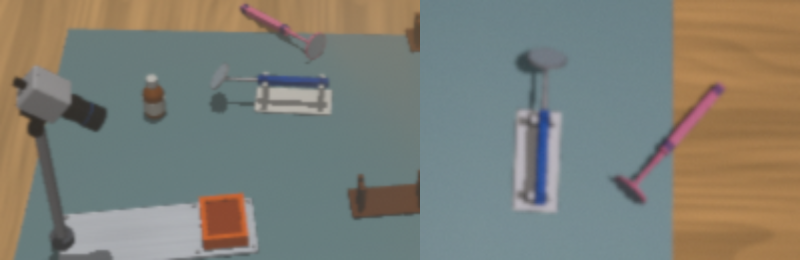

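```bash
cat >> h.py <<'E'
def yaw_of(s): # world angle of tool y
    y=Ro.from_rotvec(s['tcp_rot']).as_matrix()[:,1]; return np.arctan2(y[1],y[0])
def plan(s,tgt,yaw=None,nt=8,ns=0):
    """nt translation rows in present tool axes (with ns spin rows AFTER); prints per-row numbers"""
    R=Ro.from_rotvec(s['tcp_rot']).as_matrix(); d=R.T@(np.array(tgt)-s['ee_pos'])*100
    print('total cm',d.round(2),'per row',(d/nt).round(3),'norm',np.linalg.norm(d/nt).round(2))
    if yaw is not None:
        sp=-((yaw-yaw_of(s)+np.pi/2)%np.pi-np.pi/2); print('spin total',sp.round(4),'per row',(sp/max(ns,1)).round(4))
E
python3 -c "
from station import r
from h import *
s=r.sense(); print(s['t'],yaw_of(s)); plan(s,[.51,.305,.20],1.87,8,4)"
```

```text
2.3 1.242945199633775
total cm [-38.47 -17.2    2.27] per row [-4.809 -2.15   0.283] norm 5.28
spin total -0.6271 per row -0.1568
```

Call:
jog_arm(grip=[8.7,8.7,8.7,8.7,8.7,8.7,8.7,8.7], translation=[[-4.9,-2.1,0.25],[-4.9,-2.1,0.25],[-4.9,-2.1,0.25],[-4.9,-2.1,0.25],[-4.9,-2.1,0.25],[-4.9,-2.1,0.25],[-4.9,-2.1,0.25],[-4.9,-2.1,0.25]], spin=[0,0,0,0,0,0,0,0])

```text
t: 3.3
ee_pos: [0.5195, 0.3052, 0.2028]
tcp_rot: [0.513, 3.099, 0.0]
contact_force: [0.5, -0.1, 0.1]
width: 0.087
grip_force: 0.0
```

```bash
python3 - <<'E'
from station import r
from h import *
s=r.sense(); c=r.capture('wrist'); cv2.imwrite('pics/w1.png',c['pixels'])
for b in rect(mask(c,'green'),2):
    p=onz(c,b,.002,s)[:,:2]; print(b.round(0).tolist(),p.round(4).tolist(),p.mean(0).round(4))
for th in ['board','mark']:
    for d in r.landmark_of(c,th)[:1]:
        uv=np.array(d['point'])[::-1]*[640,480]; print(th,uv,d['p'],onz(c,uv,0 if th=='board' else .011,s))
b=mask(c,'green'); print(np.count_nonzero(b))
E
```

```text
[[288.0, 214.0], [335.0, 182.0], [358.0, 216.0], [311.0, 248.0]] [[0.5072, 0.2744], [0.4916, 0.3301], [0.5321, 0.342], [0.5491, 0.2851]] [0.52   0.3079]
[[355.0, 215.0], [356.0, 214.0], [357.0, 215.0], [356.0, 216.0]] [[0.5303, 0.3395], [0.5297, 0.3408], [0.531, 0.3414], [0.5317, 0.3401]] [0.5307 0.3405]
board [306.88  199.584] 0.67 [[0.49942604 0.29751731 0.        ]]
mark [311.68  198.384] 0.55 [[0.498481  0.3033474 0.011    ]]
1228
```

View pics/w1.png

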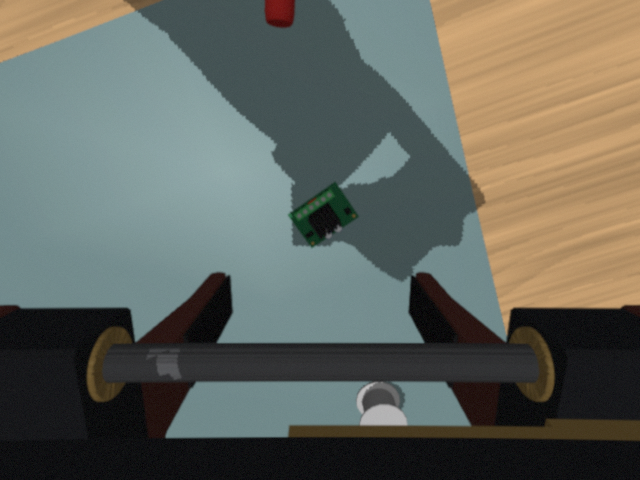

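The wrist picture shows the board at about (323,215), with its terminal block and the dot at (311,198) on the robot side. Its size (42 x 58 mm) and the mark position agree. Next I align with it and descend.

Call:
jog_arm(grip=[8.7,8.7,8.7,8.7,8.7,8.7,8.7,8.7], translation=[[-0.13,0.39,3],[0,0,4],[0,0,4],[0,0,3],[0,0,2],[0,0,1.5],[0,0,1],[0,0,0.3]], spin=[-0.153,-0.153,-0.153,-0.152,0,0,0,0])

```text
t: 4.45
ee_pos: [0.5208, 0.3098, 0.0146]
tcp_rot: [-0.442, 3.11, 0.0]
contact_force: [-0.9, -0.8, -0.2]
width: 0.0872
grip_force: 0.0
```

Call:
jog_arm(grip=[5,2,1,1,1,1,1,1], translation=[[0,0,0],[0,0,0],[0,0,0],[0,0,0],[0,0,0],[0,0,0],[0,0,0],[0,0,0]], spin=[0,0,0,0,0,0,0,0])

```text
t: 5.45
ee_pos: [0.5207, 0.3097, 0.0147]
tcp_rot: [0.443, -3.11, 0.0]
contact_force: [-0.4, -0.2, -0.6]
width: 0.0238
grip_force: 30.0
```

Call:
jog_arm(grip=[1,1,1,1,1,1,1,1], translation=[[0,0,-2],[0,0,-5],[-0.5,-2,-5],[-0.6,-4.6,-3.5],[-0.6,-4.6,-3],[-0.6,-4.6,0],[-0.6,-4.6,0],[-0.6,-4.6,0]], spin=[0,0,0,0,0,0,0,0.16])

```text
t: 6.45
ee_pos: [0.6247, 0.0781, 0.2014]
tcp_rot: [-0.188, 3.135, 0.0]
contact_force: [0.5, 0.9, -1.3]
width: 0.0238
grip_force: 30.0
```

```bash
python3 - <<'E'
from station import r
from h import *
s=r.sense(); c=r.capture('wrist'); cv2.imwrite('pics/w2.png',c['pixels'])
print(s['t'],s['ee_pos'],yaw_of(s),s['width'])
for col,z in [('orange',.03)]:
  for b in rect(mask(c,col),1):
    p=onz(c,b,z,s)[:,:2]; print(col,b.round(0).tolist(),p.round(4).tolist(),p.mean(0).round(4))
for th,z in [('pocket',.025),('mark',s['ee_pos'][2]-.0035),('lens',.243)]:
    for d in r.landmark_of(c,th)[:1]:
        uv=np.array(d['point'])[::-1]*[640,480]; print(th,uv,d['p'],onz(c,uv,z,s))
E
```

```text
6.45 [0.62465538 0.07806281 0.20136387] 1.6905141208469203 0.02384133291398738
orange [[162.0, 174.0], [241.0, 171.0], [243.0, 230.0], [164.0, 233.0]] [[0.5981, -0.0718], [0.5867, -0.0001], [0.6422, 0.0054], [0.6542, -0.0696]] [ 0.6203 -0.034 ]
pocket [207.68  200.688] 0.87 [[ 0.61851172 -0.03106408  0.025     ]]
mark [319.808 247.488] 0.91 [[0.60295532 0.07499568 0.19786387]]
```

View pics/w2.png

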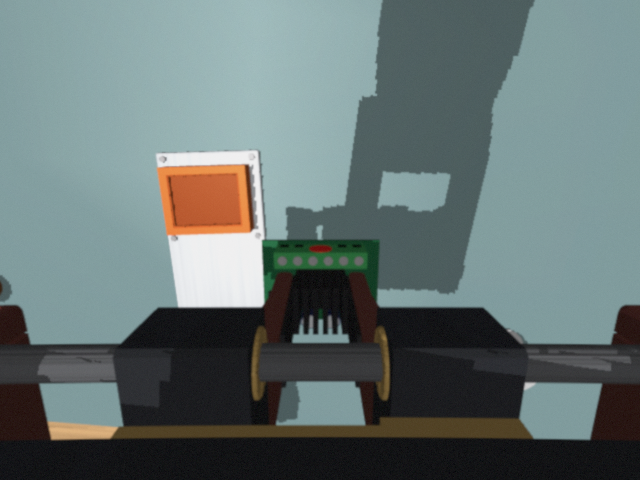

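The wrist view shows the jig's pocket at (208,201) and the held board with its dot at (320,248). Next I refine both.

```bash
python3 - <<'E'
from station import r
from h import *
s=r.sense(); c=r.capture('wrist'); im=c['pixels']
hsv=cv2.cvtColor(im,cv2.COLOR_BGR2HSV); m=mask(c,'orange')
v=hsv[...,2][m>0]; th,_=cv2.threshold(v.reshape(-1,1),0,255,cv2.THRESH_OTSU); print('otsu',th)
br=((m>0)&(hsv[...,2]>th)).astype(np.uint8)*255
cs,hi=cv2.findContours(br,cv2.RETR_CCOMP,2)
def fit(q,z,dims):
    pts=onz(c,q.reshape(-1,2),z,s)[:,:2].astype(np.float32)
    (cx,cy),(w,h),a=cv2.minAreaRect(pts*1000); print('  ctr',cx/1000,cy/1000,'dims',w,h,'ang',a)
for q in sorted(cs,key=cv2.contourArea)[::-1][:3]:
    print(cv2.contourArea(q)); fit(q,.03,0)
R=Ro.from_rotvec(s['tcp_rot']).as_matrix()
red=mask(c,'red'); n,l,st,ce=cv2.connectedComponentsWithStats(red)
for i in range(1,n):
    if st[i,4]>15 and 200<ce[i][1]<300:
        X=onz(c,ce[i],s['ee_pos'][2]-.0037,s)[0]; print('red',ce[i],st[i],'tool',R.T@(X-s['ee_pos']))
g=mask(c,'green'); g[:, :200]=0
q=max(cv2.findContours(g,0,2)[0],key=cv2.contourArea); print(cv2.boundingRect(q))
# expected outlines
ctool=lambda x,y,z:s['ee_pos']+R@np.array([x,y,z])
x0=.0012
for nm,P in dict(edge=[(.022,-.03,.0127),(.022,.03,.0127)],tbtop=[(.020,-.022,-.0003),(.020,.022,-.0003)]).items():
    print(nm,proj(c,[ctool(*p) for p in P],s).round(1).tolist())
col=g[:,275:365]; print([ (cc,int(np.argmax(g[:,cc]>0))) for cc in (268,275,290,320,350,365,374)])
E
```

```text
otsu 207.0
462.0
  ctr 0.6207213134765625 -0.034179096221923826 dims 55.72193145751953 72.40959930419922 ang 7.967350482940674
8.0
  ctr 0.6444078979492187 -0.027662364959716797 dims 1.960081934928894 4.758229732513428 ang 7.012009620666504
5.5
  ctr 0.6428966674804687 -0.0213244571685791 dims 1.9715700149536133 2.879481315612793 ang 50.6026611328125
red [320.5   248.175] [311 246  20   5  80] tool [ 0.02150875 -0.00012161  0.00368744]
(263, 240, 116, 60)
edge [[261.7, 242.4], [379.9, 242.3]]
tbtop [[274.3, 253.6], [367.2, 253.5]]
[(268, 241), (275, 241), (290, 241), (320, 241), (350, 240), (365, 241), (374, 240)]
```

Call:
jog_arm(grip=[1,1,1,1,1,1,1,1], translation=[[0,0,2],[0,0,3],[0,0,3],[0,0,3],[0,0,1],[0,0,0],[0,0,0],[0,0,0]], spin=[0,0,0,0,0,0,0,0])

```text
t: 7.7
ee_pos: [0.625, 0.0796, 0.0809]
tcp_rot: [-0.194, 3.134, 0.0]
contact_force: [-0.4, 1.0, -1.6]
width: 0.0238
grip_force: 30.0
```

```bash
cat > jigfit.py <<'E'
from station import r
from h import *
s=r.sense(); c=r.capture('wrist'); im=c['pixels'].astype(np.float32); cv2.imwrite('pics/w3.png',c['pixels'])
print(s['ee_pos'],yaw_of(s))
R=Ro.from_rotvec(s['tcp_rot']).as_matrix()
def samp(p,x,y,z=.03):
    cx,cy,a=p; X=np.c_[cx+x*np.cos(a)-y*np.sin(a),cy+x*np.sin(a)+y*np.cos(a),np.full(len(x),z)]
    uv=proj(c,X,s).astype(np.float32); return cv2.remap(im,uv[:,0].reshape(1,-1),uv[:,1].reshape(1,-1),1)[0]
p=[.6195,-.034,.12]
t=np.arange(-.05,.05,.00025)
def prof(axis,lo,hi):
    acc=0
    for k in np.linspace(lo,hi,15):
        o=np.full(len(t),k); acc=acc+samp(p,*( (t,o) if axis==0 else (o,t)))
    return acc/15
def edges(P,n):
    for ch,nm in ((0,'B'),(2,'R')):
        g=np.gradient(cv2.GaussianBlur(P[:,ch].reshape(-1,1),(1,9),0).ravel()); out=[]
        for i in range(1,len(g)-1):
            if abs(g[i])>2 and abs(g[i])>=abs(g[i-1]) and abs(g[i])>abs(g[i+1]): out.append((round(t[i]*1000,2),round(float(g[i]),1)))
        print(n,nm,out)
edges(prof(0,-.02,.02),'x'); edges(prof(1,-.013,.013),'y')
edges(prof(0,-.025,-.015),'x@y-20'); edges(prof(0,.015,.025),'x@y+20'); edges(prof(1,-.017,-.01),'y@x-'); edges(prof(1,.01,.017),'y@x+')
red=mask(c,'red'); n,l,st,ce=cv2.connectedComponentsWithStats(red)
for i in range(1,n):
    if st[i,4]>15: 
        X=onz(c,ce[i],s['ee_pos'][2]-.0037,s)[0]; print('red',ce[i],st[i],'tool',R.T@(X-s['ee_pos']))
E
python3 jigfit.py
```

```text
[0.62495051 0.07961943 0.08088194] 1.694156492242549
x B [(np.float64(-45.75), 8.2), (np.float64(-34.5), -24.7), (np.float64(-26.25), -3.5), (np.float64(22.0), 2.9), (np.float64(30.25), 20.5)]
x R [(np.float64(-45.75), 10.6), (np.float64(-34.75), -10.1), (np.float64(-33.25), 10.4), (np.float64(-26.0), -6.0), (np.float64(20.0), -4.0), (np.float64(21.75), 9.7)]
y B [(np.float64(-38.25), -14.7), (np.float64(-31.0), -2.6), (np.float64(-28.75), -3.6), (np.float64(-26.5), 3.2), (np.float64(34.5), 2.9), (np.float64(42.0), -7.0), (np.float64(48.25), 16.3)]
y R [(np.float64(-38.5), 12.8), (np.float64(-30.75), -5.7), (np.float64(-28.75), -13.5), (np.float64(-26.5), 11.6), (np.float64(33.75), 5.3), (np.float64(42.0), -19.7), (np.float64(48.5), 6.9)]
x@y-20 B [(np.float64(-45.25), 9.4), (np.float64(-33.75), -29.4), (np.float64(-32.0), 2.2), (np.float64(-25.75), -3.6), (np.float64(22.5), 3.3), (np.float64(31.0), 19.6)]
x@y-20 R [(np.float64(-45.25), 11.8), (np.float64(-34.0), -11.9), (np.float64(-32.75), 13.1), (np.float64(-25.25), -7.1), (np.float64(20.75), -4.6), (np.float64(22.25), 11.2), (np.
[... 578 characters left out ...]
.75), 17.2)]
y@x- R [(np.float64(-39.0), 13.0), (np.float64(-31.5), -3.8), (np.float64(-29.0), -15.7), (np.float64(-27.0), 12.5), (np.float64(33.5), 4.8), (np.float64(41.5), -20.9), (np.float64(48.0), 7.4)]
y@x+ B [(np.float64(-37.75), -15.2), (np.float64(-30.75), -2.5), (np.float64(-28.25), -3.8), (np.float64(-26.25), 3.0), (np.float64(34.5), 2.6), (np.float64(42.25), -6.8), (np.float64(48.5), 16.7)]
y@x+ R [(np.float64(-38.0), 14.3), (np.float64(-30.75), -4.9), (np.float64(-28.25), -14.8), (np.float64(-26.25), 11.7), (np.float64(34.25), 6.0), (np.float64(42.5), -20.5), (np.float64(48.75), 7.2)]
red [320.         248.09411765] [310 246  21   5  85] tool [ 0.02155932 -0.00036402  0.00365648]
```

Call:
jog_arm(grip=[1,1,1,1,1,1,1,1], translation=[[0.5,-2.5,0],[0.5,-3,0],[0.5,-3,0],[0.53,-2.53,0],[0,0,1],[0,0,1],[0,0,0.5],[0,0,0]], spin=[0,0,0,0,-0.029,0,0,0])

```text
t: 8.75
ee_pos: [0.6172, -0.0317, 0.0539]
tcp_rot: [0.24, -3.131, -0.0]
contact_force: [-1.1, -0.2, -1.9]
width: 0.0239
grip_force: 30.0
```

```bash
python3 - <<'E'
from station import r
from h import *
s=r.sense(); c=r.capture('wrist'); cv2.imwrite('pics/w4.png',cv2.resize(c['pixels'][140:340,180:460],None,fx=2.8,fy=2.8))
print(s['ee_pos'],yaw_of(s)); plan(s,[.6184,-.0323,.0457],1.723,1,1)
E
```

```text
[ 0.61717945 -0.0316549   0.05391202] 1.7239356283627614
total cm [-0.11 -0.08  0.82] per row [-0.112 -0.083  0.821] norm 0.83
spin total 0.0009 per row 0.0009
```

View pics/w4.png

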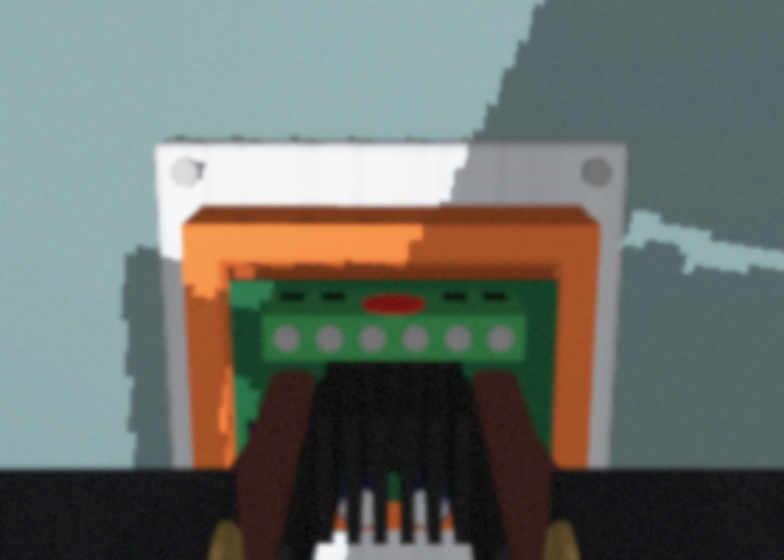

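The picture shows the board centred left to right in the pocket (columns 229–556 against the rim at 186–600). I check the gap in x from the rows of the rim's inner edge and of the board's edge.

```bash
python3 - <<'E'
from station import r
from h import *
s=r.sense(); c=r.capture('wrist'); R=Ro.from_rotvec(s['tcp_rot']).as_matrix()
f=lambda uv,z:(R.T@(onz(c,uv,z,s)[0]-s['ee_pos'])*1000).round(2)
for cc in (300,320,340):
    p=cv2.GaussianBlur(c['pixels'],(3,1),0)[205:250,cc].astype(int); print(cc,[tuple(v) for v in p[:: 1]][6:40:1] if cc==300 else '')
print('outer top edge',f((320,140+223/2.8),.03),'rim inner',f((320,140+263/2.8),.03),'board edge',f((320,140+280/2.8),.0412))
print('outer L/R',f((180+186/2.8,140+240/2.8),.03),f((180+600/2.8,140+240/2.8),.03),'board L/R',f((180+229/2.8,240.5),.0412),f((180+557/2.8,240.5),.0412))
E
```

```text
300 [(np.int64(244), np.int64(244), np.int64(244)), (np.int64(207), np.int64(208), np.int64(219)), (np.int64(109), np.int64(118), np.int64(152)), (np.int64(38), np.int64(64), np.int64(125)), (np.int64(29), np.int64(59), np.int64(123)), (np.int64(28), np.int64(60), np.int64(123)), (np.int64(26), np.int64(58), np.int64(123)), (np.int64(34), np.int64(71), np.int64(141)), (np.int64(52), np.int64(103), np.int64(194)), (np.int64(68), np.int64(135), np.int64(234)), (np.int64(75), np.int64(147), np.int64(244)), (np.int64(76), np.int64(149), np.int64(245)), (np.int64(77), np.int64(150), np.int64(245)), (np.int64(77), np.int64(150), np.int64(245)), (np.int64(76), np.int64(150), np.int64(245)), (np.int64(76), np.int64(150), np.int64(245)), (np.int64(77), np.int64(151), np.int64(246)), (np.int64(76), np.int64(149), np.int64(245)), (np.int64(76), np.int64(148), np.int64(245)), (np.int64(77), np.int64(150), np.int64(245)), (np.int64(74), np.int64(144), np.int64(243)), (np.int64(65), np.int64(129), np.int64(233)), (np.int64(51), np.int64(104), np.int64(210)), (np.int64(39), np.int64(81), np.int64(169)), (np.int64(31), np.int64(60), np.int64(128)), (np.int64(26), np.int64(52), np.int64(114)), (np.int64(25), np.int64(51), np.int64(112)), (np.int64(26), np.int64(50), np.int64(107)), (np.int64(28), np.int64(51), np.int64(83)), (np.int64(35), np.int64(58), np.int64(44)), (np.int64(39), np.int64(64), np.int64(22)), (np.int64(42), np.int64(68), np.int64(23)), (np.int64(39), np.int64(64), np.int64(22)), (np.int64(28), np.int64(50), np.int64(17))]
320 
340 
outer top edge [31.43 -0.41 24.34] rim inner [23.6  -0.41 24.34] board edge [23.14 -0.4  13.14]
outer L/R [ 28.14 -39.75  24.33] [28.09 39.3  24.35] board L/R [ 22.9  -29.98  13.13] [22.86 29.55 13.14]
```

Call:
jog_arm(grip=[1,1,1,1,1,1,1,1], translation=[[-0.12,0,0],[0,0,0.4],[0,0,0.3],[0,0,0.2],[0,0,0.2],[0,0,0.1],[0,0,0.1],[0,0,0]], spin=[0,0,0,0,0,0,0,0])

```text
t: 9.85
ee_pos: [0.6187, -0.0323, 0.0416]
tcp_rot: [0.239, -3.132, -0.0]
contact_force: [0.6, -0.5, -0.8]
width: 0.024
grip_force: 30.0
```

Call:
jog_arm(grip=[1,1,1,1,1,1,1,1], translation=[[0,0,0.1],[0,0,0.05],[0,0,0.05],[0,0,0.03],[0,0,0],[0,0,0],[0,0,0],[0,0,0]], spin=[0,0,0,0,0,0,0,0])

```text
t: 10.85
ee_pos: [0.6188, -0.0323, 0.0396]
tcp_rot: [-0.239, 3.132, 0.0]
contact_force: [-2.6, 0.8, 6.2]
width: 0.0235
grip_force: 30.0
```

Call:
jog_arm(grip=[2.7,3.5,4.5,5,5,5,5,5], translation=[[0,0,0],[0,0,0],[0,0,0],[0,0,0],[0,0,-2],[0,0,-4],[0,0,-5],[0,0,-5]], spin=[0,0,0,0,0,0,0,0])

```text
t: 11.85
ee_pos: [0.6188, -0.0323, 0.2023]
tcp_rot: [-0.239, 3.131, -0.0]
contact_force: [1.1, -0.0, -0.0]
width: 0.0497
grip_force: 0.0
```

```bash
python3 - <<'E'
from station import r
from h import *
s=r.sense(); c=r.capture('wrist'); cv2.imwrite('pics/w5.png',c['pixels'][120:300,200:440])
print(s['t'],s['ee_pos'],yaw_of(s))
plan(s,[.53,-.296,.21],1.571,8,1)
E
python3 -c "
import cv2;cv2.imwrite('pics/w5b.png',cv2.resize(cv2.imread('pics/w5.png'),None,fx=3,fy=3))"
```

```text
11.85 [ 0.61878625 -0.0323177   0.20233956] 1.7230563578952942
total cm [ 12.77 -24.72  -0.77] per row [ 1.597 -3.09  -0.097] norm 3.48
spin total 0.1521 per row 0.1521
```

View pics/w5b.png

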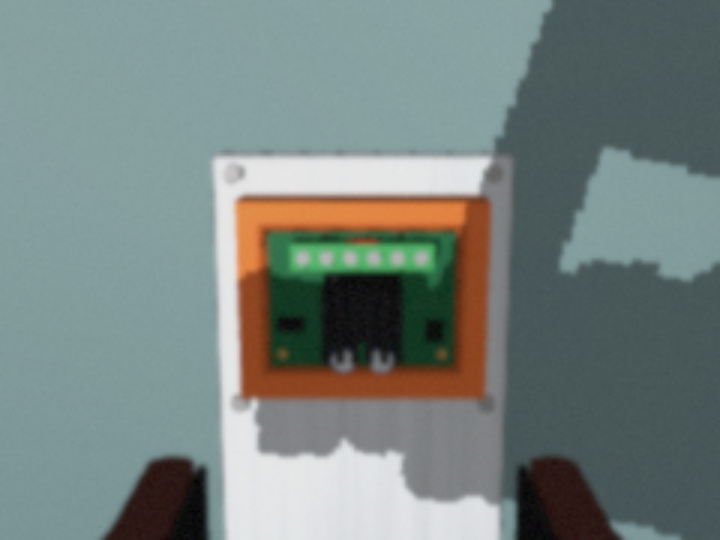

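The picture shows the board seated square in the pocket with the terminal block on the robot side, away from the camera. Next is the mirror.

Call:
jog_arm(grip=[5,5,5,5,5,5,5,5], translation=[[1.35,-3.12,-0.6],[1.35,-3.12,-0.6],[1.35,-3.12,-0.6],[1.35,-3.12,-0.6],[1.35,-3.12,-0.6],[1.35,-3.12,-0.6],[1.35,-3.12,-0.6],[1.35,-3.12,-0.6]], spin=[0,0,0,0,0,0,0,0.18])

```text
t: 12.9
ee_pos: [0.5495, -0.2965, 0.2489]
tcp_rot: [0.05, 3.14, -0.001]
contact_force: [-0.5, -0.4, 0.4]
width: 0.0506
grip_force: 0.0
```

```bash
cat > mfit.py <<'E'
from station import r
from h import *
import sys
s=r.sense(); c=r.capture('wrist'); cv2.imwrite('pics/%s.png'%sys.argv[1],c['pixels'])
print(s['t'],s['ee_pos'],yaw_of(s))
m=mask(c,'blue'); b=rect(m)[0]; p=onz(c,b,.052,s); print(b.round(0).tolist(),p.round(4).tolist(),p.mean(0))
for th in ['glass','tail','mirror','rest']:
    for d in r.landmark_of(c,th)[:2]:
        uv=np.array(d['point'])[::-1]*[640,480]; print(th,uv.round(1),round(d['p'],2),onz(c,uv,{'rest':0,'mirror':.04}.get(th,.046),s).round(4))
for d in r.trace(c,'glass')[:2]:
    k=d['pixels'].astype(np.uint8); q=max(cv2.findContours(k,0,2)[0],key=cv2.contourArea); print('head',round(d['p'],2),d['bbox'],k.sum(),cv2.fitEllipse(q))
E
python3 mfit.py w6
```

```text
12.9 [ 0.54953574 -0.29649756  0.2488987 ] 1.5390452861551365
[[316.0, 139.0], [326.0, 139.0], [326.0, 245.0], [316.0, 245.0]] [[0.4734, -0.2986, 0.052], [0.4737, -0.2889, 0.052], [0.5801, -0.2919, 0.052], [0.5798, -0.3024, 0.052]] [ 0.5267771 -0.2954358  0.052    ]
glass [217.4 159.3] 0.76 [[ 0.4897 -0.3976  0.046 ]]
glass [322.7 299.4] 0.63 [[ 0.6442 -0.2973  0.046 ]]
tail [322.3 134.9] 0.93 [[ 0.4696 -0.2923  0.046 ]]
tail [136.4 274.1] 0.71 [[ 0.6078 -0.4977  0.046 ]]
mirror [159.9 238.1] 0.74 [[ 0.57   -0.4695  0.04  ]]
mirror [320.8 193.9] 0.59 [[ 0.5281 -0.2957  0.04  ]]
rest [514.2  34.8] 0.84 [[ 0.378  -0.0932  0.    ]]
rest [320.  186.5] 0.72 [[ 0.5247 -0.2965  0.    ]]
head 0.95 [0.3109, 0.3, 0.0598, 0.0721] 584 ((216.7508087158203, 162.017822265625), (15.620983123779297, 45.94776153564453), 125.55133056640625)
head 0.57 [0.4745, 0.6048, 0.0602, 0.0267] 446 ((321.2170104980469, 298.6090087890625), (13.13252067565918, 41.835243225097656), 90.1904525756836)
```

View pics/w6.png

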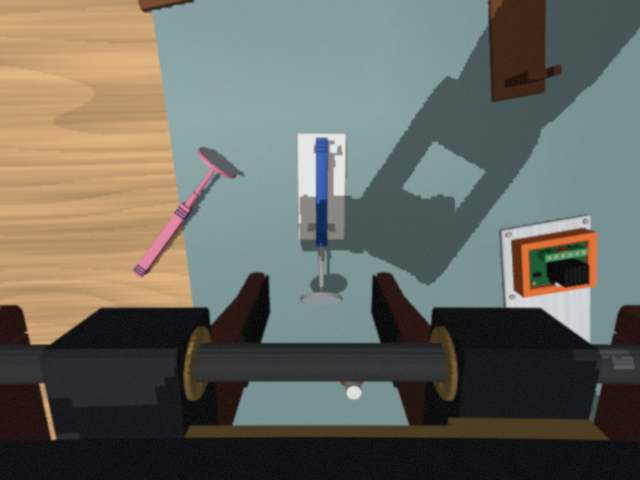

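The wrist view shows the blue handle at columns 316–326, rows 139–245, and the head at (321,299), above its rod. The head's ellipse (13 x 42 px) puts θ at about 0.63 rad. The tool cannot tilt, so I plan to hold the handle level and press the head's lower edge against a fixed wall, which turns the normal down to 8°. First comes the grasp near the balance point.

Call:
jog_arm(grip=[5,5,5,5,5,5,5,5], translation=[[0,0.05,5],[0,0,5],[0,0,5],[0,0,3],[0,0,2],[0,0,1.2],[0,0,0.7],[0,0,0.3]], spin=[0,0,0,0,0,0,0,0])

```text
t: 14.2
ee_pos: [0.5504, -0.2951, 0.0258]
tcp_rot: [0.043, 3.14, -0.001]
contact_force: [-1.0, -0.0, -0.3]
width: 0.0502
grip_force: 0.0
```

Call:
jog_arm(grip=[3,1.5,0.8,0.8,0.8,0.8,0.8,0.8], translation=[[0,0,0],[0,0,0],[0,0,0],[0,0,0],[0,0,0],[0,0,0],[0,0,0],[0,0,0]], spin=[0,0,0,0,0,0,0,0])

```text
t: 15.2
ee_pos: [0.55, -0.295, 0.0256]
tcp_rot: [0.044, 3.141, -0.0]
contact_force: [-0.2, -0.1, 3.9]
width: 0.0118
grip_force: 30.0
```

Call:
jog_arm(grip=[0.8,0.8,0.8,0.8,0.8,0.8,0.8,0.8], translation=[[0,0,-0.5],[0,0,-1],[0,0,-1.5],[0,0,-1.5],[0,0,-1.5],[0,0,0],[0,0,0],[0,0,0]], spin=[0,0,0,0,0,0,0,0])

```text
t: 16.2
ee_pos: [0.5494, -0.2947, 0.0847]
tcp_rot: [-0.044, -3.14, -0.001]
contact_force: [-0.3, -0.1, -0.4]
width: 0.0116
grip_force: 30.0
```

Call:
jog_arm(grip=[0.8,0.8,0.8,0.8,0.8,0.8,0.8,0.8], translation=[[2,0,0],[3,0,0],[3,0,0],[3,0,0],[3,0,0],[3,0,0],[2,0,0],[0,0,0]], spin=[0,0,0,0,0,0,0,0])

```text
t: 17.2
ee_pos: [0.359, -0.2895, 0.0852]
tcp_rot: [-0.046, -3.141, -0.001]
contact_force: [-0.4, 0.7, -0.6]
width: 0.0116
grip_force: 30.0
```

```bash
cat > tview.py <<'E'
from station import r
from h import *
import sys
s=r.sense(); print(s['t'],s['ee_pos'],yaw_of(s),s['contact_force'])
ims=[]
for n in ('top','side'):
    c=r.capture(n); o,_=ray(c,[[320,240]]); R=Ro.from_rotvec(s['tcp_rot']).as_matrix()
    H=s['ee_pos']-R[:,0]*.095+[0,0,.02]; u=proj(c,H)[0]; x,y=u.astype(int)
    ims.append(cv2.resize(c['pixels'][max(0,y-30):y+30,x-40:x+40],(400,300),interpolation=cv2.INTER_CUBIC))
    v=(H-o)/np.linalg.norm(H-o); print(n,'head px',u.round(1),'viewdir',v.round(3))
    for d in r.trace(c,'glass')[:4]:
        k=d['pixels'].astype(np.uint8); q=max(cv2.findContours(k,0,2)[0],key=cv2.contourArea)
        if len(q)>5: e=cv2.fitEllipse(q); print('  ',round(d['p'],2),int(k.sum()),np.round(e[0],1),np.round(e[1],1),round(e[2]))
cv2.imwrite('pics/%s.png'%sys.argv[1],cv2.hconcat(ims))
E
python3 tview.py t1
```

```text
17.2 [ 0.35898987 -0.28946898  0.08520612] 1.5416359792903342 [-0.43588618  0.6580471  -0.58440145]
top head px [418.9 270.8] viewdir [ 0.031 -0.152 -0.988]
   0.66 175 [419.7 272.3] [10.9 18.5] 101
   0.47 89 [458.7 256.8] [ 5.7 17.1] 131
side head px [359.4 197.8] viewdir [-0.016 -0.737 -0.676]
   0.54 98 [347.7 192.4] [ 8.2 13.5] 28
   0.46 97 [361.1 195.9] [ 7.8 14.2] 33
```

View pics/t1.png

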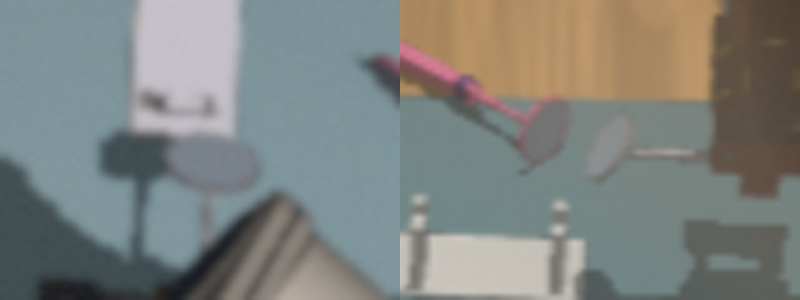

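The picture shows the head held level in front of the rest (top view, about (420,272) in the frame). Its top-view ellipse ratio of 0.59 gives θ of about 34°. Next I lower it and press forward against the rear upright of the rest.

Call:
jog_arm(grip=[0.8,0.8,0.8,0.8,0.8,0.8,0.8,0.8], translation=[[0,0,1.5],[0,0,2],[0,0,1.5],[0,0,1],[0,0,0.4],[-0.3,0,0],[-0.3,0,0],[0,0,0]], spin=[0,0,0,0,0,0,0,0])

```text
t: 18.4
ee_pos: [0.3666, -0.2901, 0.0218]
tcp_rot: [0.043, 3.14, -0.001]
contact_force: [-0.5, -0.3, -1.1]
width: 0.0118
grip_force: 30.0
```

Call:
jog_arm(grip=[0.8,0.8,0.8,0.8,0.8,0.8,0.8,0.8], translation=[[-0.1,0,0],[-0.1,0,0],[-0.1,0,0],[-0.1,0,0],[0,0,0],[0,0,0],[0,0,0],[0,0,0]], spin=[0,0,0,0,0,0,0,0])

```text
t: 19.4
ee_pos: [0.3699, -0.2899, 0.0214]
tcp_rot: [-0.044, -3.141, 0.0]
contact_force: [1.1, 0.1, -1.3]
width: 0.0115
grip_force: 30.0
```

Call:
jog_arm(grip=[0.8,0.8,0.8,0.8,0.8,0.8,0.8,0.8], translation=[[-0.1,0,0],[-0.1,0,0],[0,0,0],[0,0,0],[0,0,0],[0,0,0],[0,0,0],[0,0,0]], spin=[0,0,0,0,0,0,0,0])

```text
t: 20.4
ee_pos: [0.3719, -0.2899, 0.0214]
tcp_rot: [-0.044, -3.141, -0.0]
contact_force: [-1.1, -0.0, -0.3]
width: 0.0115
grip_force: 30.0
```

Call:
jog_arm(grip=[0.8,0.8,0.8,0.8,0.8,0.8,0.8,0.8], translation=[[-0.1,0,0],[-0.1,0,0],[0,0,0],[0,0,0],[0,0,0],[0,0,0],[0,0,0],[0,0,0]], spin=[0,0,0,0,0,0,0,0])

```text
t: 21.4
ee_pos: [0.3724, -0.2893, 0.0211]
tcp_rot: [-0.044, -3.139, -0.003]
contact_force: [-6.9, -0.9, 0.7]
width: 0.0118
grip_force: 30.0
```

Call:
jog_arm(grip=[0.8,0.8,0.8,0.8,0.8,0.8,0.8,0.8], translation=[[-0.1,0,0],[-0.1,0,0],[0,0,0],[0,0,0],[0,0,0],[0,0,0],[0,0,0],[0,0,0]], spin=[0,0,0,0,0,0,0,0])

```text
t: 22.4
ee_pos: [0.3726, -0.2886, 0.0207]
tcp_rot: [-0.044, -3.135, -0.006]
contact_force: [-13.3, -2.3, 2.7]
width: 0.0118
grip_force: 30.1
```

Call:
jog_arm(grip=[0.8,0.8,0.8,0.8,0.8,0.8,0.8,0.8], translation=[[-0.1,0,0],[-0.1,0,0],[-0.1,0,0],[0,0,0],[0,0,0],[0,0,0],[0,0,0],[0,0,0]], spin=[0,0,0,0,0,0,0,0])

```text
t: 23.4
ee_pos: [0.373, -0.2872, 0.0201]
tcp_rot: [-0.044, -3.131, -0.01]
contact_force: [-20.2, -2.3, 4.1]
width: 0.0116
grip_force: 30.0
```

Call:
jog_arm(grip=[0.8,0.8,0.8,0.8,0.8,0.8,0.8,0.8], translation=[[-0.1,0,0],[-0.1,0,0],[-0.1,0,0],[0,0,0],[0,0,0],[0,0,0],[0,0,0],[0,0,0]], spin=[0,0,0,0,0,0,0,0])

```text
t: 24.4
ee_pos: [0.3745, -0.2865, 0.0198]
tcp_rot: [-0.044, -3.128, -0.013]
contact_force: [-24.1, -2.5, 3.6]
width: 0.0119
grip_force: 30.0
```

Call:
jog_arm(grip=[0.8,0.8,0.8,0.8,0.8,0.8,0.8,0.8], translation=[[-0.1,0,0],[-0.1,0,0],[-0.1,0,0],[0,0,0],[0,0,0],[0,0,0],[0,0,0],[0,0,0]], spin=[0,0,0,0,0,0,0,0])

```text
t: 25.4
ee_pos: [0.3801, -0.288, 0.0204]
tcp_rot: [-0.044, -3.133, -0.008]
contact_force: [-17.3, -2.2, 2.7]
width: 0.0119
grip_force: 30.0
```

```bash
python3 tview.py t2
```

```text
25.4 [ 0.38006825 -0.2879975   0.02036699] 1.5427226536883527 [-17.3038142   -2.22073745   2.74330424]
top head px [414.3 263.1] viewdir [ 0.044 -0.144 -0.989]
   0.61 4645 [309.  166.4] [ 40.4 178.7] 173
side head px [352.  213.6] viewdir [-0.004 -0.719 -0.694]
   0.65 1475 [229.9 257.8] [ 42.5 111.6] 161
   0.56 43 [355.1 210. ] [ 3.9 12.2] 17
   0.41 94 [347.7 192.4] [ 8.2 13.1] 26
```

Call:
jog_arm(grip=[0.8,0.8,0.8,0.8,0.8,0.8,0.8,0.8], translation=[[0.5,0,0],[1,0,0],[1.5,0,0],[0,0,-2],[0,0,-3],[0,0,-2],[0,0,0],[0,0,0]], spin=[0,0,0,0,0,0,0,0])

```text
t: 26.6
ee_pos: [0.3544, -0.2892, 0.0909]
tcp_rot: [-0.044, -3.141, -0.001]
contact_force: [0.6, -0.0, -0.9]
width: 0.0118
grip_force: 29.9
```

```bash
python3 tview.py t3; cat > disc.py <<'E'
from station import r
from h import *
import sys
# predicted silhouette of disc (r 23, 4 thick) held at pose s for glass elevation e
s=r.sense(); R=Ro.from_rotvec(s['tcp_rot']).as_matrix(); f=-R[:,0]; y=R[:,1]; up=np.array([0,0,1.])
for n in ('top','side'):
    c=r.capture(n)
    for e in range(-4,44,4):
        a=np.radians(e); nn=np.cos(a)*f+np.sin(a)*up; t=-np.sin(a)*f+np.cos(a)*up
        piv=s['ee_pos']+f*.087+up*.0204; w=np.linspace(0,2*np.pi,60)[:,None]
        P=np.vstack([piv+nn*k+.023*(np.cos(w)*y+np.sin(w)*t) for k in (.004,.008)])
        q=cv2.convexHull(((proj(c,P))*16).astype(np.int32)).astype(np.float32)/16
        im=np.zeros((480,640),np.uint8); cv2.fillPoly(im,[(q*16).astype(np.int32)],1,8,4)
        k=max(cv2.findContours(im,0,2)[0],key=cv2.contourArea); E=cv2.fitEllipse(k)
        print(n,e,int(im.sum()),np.round(E[0],1),np.round(E[1],1),round(E[2]))
E
python3 disc.py
```

```text
26.6 [ 0.35439623 -0.28921984  0.09085925] 1.5428443586235598 [ 0.59505424 -0.03678285 -0.94879488]
top head px [419.1 272.7] viewdir [ 0.028 -0.152 -0.988]
   0.63 100 [459.1 257.2] [ 6.6 16.6] 130
   0.54 129 [420.6 275. ] [ 7.9 19.4] 95
side head px [361.  196.6] viewdir [-0.018 -0.738 -0.674]
   0.56 95 [347.8 192.3] [ 7.9 13.4] 27
   0.3 1397 [230.7 258.6] [ 41.2 115.5] 160
top -4 80 [419.2 273.2] [ 6.3 20.9] 94
top 0 68 [418.9 273.4] [ 3.1 25.4] 93
top 4 68 [419.  273.5] [ 3.1 25.5] 93
top 8 91 [419.1 273.5] [ 4.7 21.4] 94
top 12 109 [419.2 273.5] [ 6.  21.9] 96
top 16 132 [419.3 273.6] [ 6.8 21.8] 96
top 20 151 [419.1 273.6] [ 8.2 21.4] 97
top 24 168 [419.4 273.9] [ 9.5 20.7] 97
top 28 187 [419.2 273.7] [10.8 20.4] 98
top 32 210 [419.4 273.9] [11.7 20.7] 98
top 36 221 [419.4 274.1] [12.9 20.6] 101
top 40 238 [419.3 274.1] [13.4 20.4] 100
side -4 44 [361.3 196.6] [ 4.9 15.3] 177
side 0 39 [361.8 194.8] [ 2.4 20.4] 2
side 4 48 [361.6 196.7] [ 3.  18.1] 5
side 8 56 [361.6 196.6] [ 4.1 15.8] 10
side 12 63 [361.4 196.9] [ 3.9 17.7] 12
side 16 74 [361.7 196.2] [ 4.7 17.3] 15
side 20 82 [361.6 196.3] [ 5.2 16.9] 18
side 24 88 [361.8 196.3] [ 5.9 16.4] 21
side 28 94 [361.5 196.3] [ 6.8 16.6] 26
side 32 104 [362.  195.8] [ 6.9 16.5] 28
side 36 111 [362.  195.7] [ 7.7 16.2] 30
side 40 115 [362.  195.7] [ 8.  16.6] 34
```

```bash
cat > ffit.py <<'E'
from station import r
from h import *
import sys
s=r.sense(); R=Ro.from_rotvec(s['tcp_rot']).as_matrix(); f=-R[:,0]; y=R[:,1]; up=np.array([0,0,1.])
S=8
def render(c,e,dx,dz,win,pitch=0):
    x0,y0,x1,y1=win; a=np.radians(e); nn=np.cos(a)*f+np.sin(a)*up; t=-np.sin(a)*f+np.cos(a)*up
    piv=s['ee_pos']+f*(.087+dx)+up*(.0204+dz); w=np.linspace(0,2*np.pi,60)[:,None]
    P=np.vstack([piv+nn*k+.023*(np.cos(w)*y+np.sin(w)*t) for k in (.004,.008)])
    rod=np.array([piv+.0018*(y*j+up*k)-f*l for j,k in((1,1),(1,-1),(-1,1),(-1,-1)) for l in (0,.055)])
    im=np.zeros(((y1-y0)*S,(x1-x0)*S),np.float32)
    for Q in (P,rod):
        q=cv2.convexHull(((proj(c,Q)-[x0-.5,y0-.5])*S).astype(np.float32)); cv2.fillPoly(im,[q.astype(np.int32)],1)
    im=cv2.GaussianBlur(im,(0,0),.6*S); return cv2.resize(im,(x1-x0,y1-y0),interpolation=cv2.INTER_AREA)
for n in ('top','side'):
    c=r.capture(n); bg=cv2.imread(f'pics/{n}0.png').astype(np.float32); I=c['pixels'].astype(np.float32)
    cv2.imwrite(f'pics/{n}_{sys.argv[1]}.png',c['pixels'])
    u=proj(c,s['ee_pos']+f*.092+up*.02)[0].astype(int)
    win=(u[0]-14,u[1]-14,u[0]+15,u[1]+8) if n=='top' else (u[0]-13,u[1]-13,u[0]+14,u[1]+14)
    x0,y0,x1,y1=win; b=bg[y0:y1,x0:x1]; i=I[y0:y1,x0:x1]
    best={}
    for e in range(-8,46,3):
        for dx in np.arange(-.008,.0081,.002):
            for dz in np.arange(-.008,.0081,.002):
                al=render(c,e,dx,dz,win)[...,None]; D=i-b
                # D = al*(C-b): solve C per channel
                C=((D+al*b)*al).sum((0,1))/(al**2).sum(); res=((D-al*(C-b))**2).sum()
                if e not in best or res<best[e][0]: best[e]=(res,dx,dz,C)
    print(n,win); [print(' ',e,int(v[0]/100),np.round(v[1]*1000,1),np.round(v[2]*1000,1),v[3].round()) for e,v in best.items()]
E
python3 ffit.py a
```

```text
top (np.int64(405), np.int64(259), np.int64(434), np.int64(281))
  -8 13772 -2.0 -8.0 [97. 91. 88.]
  -5 14022 -2.0 -8.0 [93. 86. 85.]
  -2 14406 -2.0 -8.0 [88. 81. 81.]
  1 14904 -2.0 -4.0 [78. 71. 75.]
  4 14647 -2.0 -8.0 [84. 77. 79.]
  7 14180 -2.0 -6.0 [91. 84. 83.]
  10 13826 -2.0 -8.0 [95. 89. 87.]
  13 13620 -2.0 -8.0 [99. 92. 89.]
  16 13573 -2.0 -8.0 [102.  96.  92.]
  19 13635 -2.0 -8.0 [105.  99.  94.]
  22 13822 -2.0 -8.0 [108. 102.  96.]
  25 14041 -2.0 -8.0 [111. 105.  98.]
  28 14326 -2.0 -8.0 [114. 108. 100.]
  31 14645 -2.0 -8.0 [116. 110. 102.]
  34 14901 -2.0 -8.0 [119. 112. 103.]
  37 15097 -4.0 -8.0 [119. 113. 104.]
  40 15216 -4.0 -8.0 [120. 114. 105.]
  43 15306 -4.0 -8.0 [121. 115. 105.]
side (np.int64(348), np.int64(183), np.int64(375), np.int64(210))
  -8 1905 8.0 8.0 [129. 133. 128.]
  -5 1906 8.0 8.0 [130. 134. 129.]
  -2 1909 8.0 8.0 [130. 134. 131.]
  1 1913 8.0 8.0 [131. 135. 132.]
  4 1905 8.0 8.0 [130. 134. 130.]
  7 1899 8.0 8.0 [130. 134. 129.]
  10 1893 8.0 8.0 [130. 134. 128.]
  13 1888 8.0 8.0 [130. 134. 127.]
  16 1884 8.0 8.0 [129. 133. 127.]
  19 1881 8.0 8.0 [129. 133. 126.]
  22 1879 8.0 8.0 [129. 133. 126.]
  25 1878 8.0 8.0 [129. 133. 125.]
  28 1878 8.0 8.0 [128. 132. 125.]
  31 1878 8.0 8.0 [128. 132. 125.]
  34 1879 8.0 8.0 [128. 132. 125.]
  37 1878 8.0 8.0 [128. 131. 125.]
  40 1876 8.0 8.0 [127. 131. 125.]
  43 1872 8.0 8.0 [127. 131. 125.]
```

Call:
jog_arm(grip=[0.8,0.8,0.8,0.8,0.8,0.8,0.8,0.8], translation=[[-1.2,2.9,-0.1],[-1.2,3.4,-0.1],[-1.3,3.4,-0.1],[-1.3,3.4,-0.1],[-1.3,3.4,-0.1],[-1.5,3.4,-0.1],[-1.5,3.5,0],[0,0,0]], spin=[0,0,0,0,0,0,0,-0.18])

```text
t: 28.0
ee_pos: [0.4556, -0.0563, 0.0974]
tcp_rot: [-0.249, 3.131, 0.0]
contact_force: [-0.1, 0.4, -0.4]
width: 0.0118
grip_force: 29.9
```

```bash
python3 ffit.py b; python3 - <<'E'
from station import r
from h import *
s=r.sense(); print(s['t'],s['ee_pos'],yaw_of(s)); R=Ro.from_rotvec(s['tcp_rot']).as_matrix(); ims=[]
for n in ('top','side'):
    im=cv2.imread(f'pics/{n}_b.png'); bg=cv2.imread(f'pics/{n}0.png'); c=r.capture(n)
    x,y=proj(c,s['ee_pos']-R[:,0]*.07+[0,0,.02])[0].astype(int); print(n,x,y)
    f=lambda q:cv2.resize(q[y-25:y+25,x-34:x+34],(400,294),interpolation=cv2.INTER_CUBIC)
    ims.append(cv2.vconcat([f(im),f(bg)]))
cv2.imwrite('pics/v10.png',cv2.hconcat(ims))
E
```

```text
top (np.int64(301), np.int64(215), np.int64(330), np.int64(237))
  -8 3386 -4.0 8.0 [102.  97.  93.]
  -5 3421 -4.0 8.0 [99. 94. 91.]
  -2 3540 -4.0 8.0 [96. 91. 90.]
  1 3730 -4.0 8.0 [91. 86. 87.]
  4 4002 -2.0 -2.0 [84. 79. 82.]
  7 4005 -2.0 -2.0 [84. 79. 83.]
  10 3740 -2.0 -2.0 [91. 86. 86.]
  13 3538 -4.0 8.0 [95. 90. 90.]
  16 3413 -4.0 8.0 [99. 94. 91.]
  19 3376 -4.0 8.0 [102.  97.  93.]
  22 3416 -4.0 6.0 [104.  99.  95.]
  25 3503 -4.0 6.0 [107. 102.  96.]
  28 3620 -4.0 6.0 [109. 104.  97.]
  31 3751 -4.0 -2.0 [111. 106.  98.]
  34 3885 -4.0 0.0 [113. 108.  99.]
  37 3991 -6.0 6.0 [114. 109. 100.]
  40 4064 -6.0 8.0 [115. 110. 100.]
  43 4132 -6.0 0.0 [116. 111. 100.]
side (np.int64(312), np.int64(242), np.int64(339), np.int64(269))
  -8 1705 8.0 8.0 [135. 133. 121.]
  -5 1709 8.0 8.0 [135. 133. 123.]
  -2 1699 8.0 8.0 [135. 133. 121.]
  1 1689 8.0 8.0 [135. 133. 119.]
  4 1680 8.0 8.0 [135. 133. 118.]
  7 1671 8.0 8.0 [135. 133. 117.]
  10 1662 8.0 8.0 [135. 133. 116.]
  13 1656 8.0 8.0 [134. 133. 116.]
  16 1651 8.0 8.0 [134. 132. 116.]
  19 1647 8.0 8.0 [134. 132. 115.]
  22 1645 8.0 8.0 [134. 132. 115.]
  25 1644 8.0 8.0 [133. 132. 115.]
  28 1642 8.0 8.0 [133. 131. 114.]
  31 1640 8.0 8.0 [133. 131. 114.]
  34 1640 8.0 8.0 [133. 131. 114.]
  37 1638 8.0 8.0 [132. 131. 114.]
  40 1635 8.0 8.0 [132. 130. 114.]
  43 1632 8.0 8.0 [132. 130. 114.]
28.1 [ 0.45458598 -0.05752608  0.09726552] 1.7260012768428612
top 316 238
side 333 254
```

View pics/v10.png

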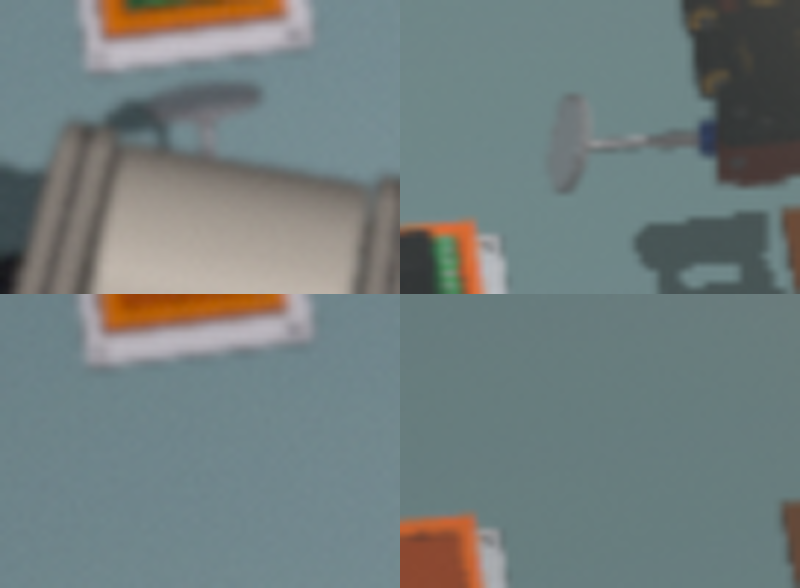

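The picture's side view shows the disc clearly at about (328,253), nearly vertical with its top leaning slightly back, and the handle level. I fit that view alone, with a locally fitted background.

```bash
cat > sfit.py <<'E'
import sys; sys.argv=['x','c']
src=open('ffit.py').read().split("for n in ('top','side')")[0]; exec(src)
def sfit(pitch=0):
    c=r.capture('side'); I=c['pixels'].astype(np.float32)
    u=proj(c,s['ee_pos']+f*.092+up*.02)[0].round().astype(int); win=(u[0]-10,u[1]-14,u[0]+15,u[1]+15)
    x0,y0,x1,y1=win; i=I[y0:y1,x0:x1]; X,Y=np.meshgrid(np.linspace(-1,1,x1-x0),np.linspace(-1,1,y1-y0))
    def res(p,full=False):
        al=render(c,p[0]*100,p[1],p[2],win)
        A=np.c_[np.ones(al.size),X.ravel(),Y.ravel(),al.ravel()]; b=i.reshape(-1,3)
        co,*_=np.linalg.lstsq(A,b,rcond=None); return ((A@co-b)**2).sum()
    from scipy.optimize import minimize
    out=[]
    for e in range(-10,40,3):
        q=minimize(lambda p:res([e/100,p[0]/1e3,p[1]/1e3]),[2,0],method='Nelder-Mead',options=dict(xatol=.2,fatol=1,maxiter=60))
        out.append((round(q.fun),e,q.x.round(1)))
    for o in out: print(o)
sfit()
E
python3 sfit.py
```

```text
(70654, -10, array([-3.4,  0. ]))
(72696, -7, array([-5.,  0.]))
(73244, -4, array([-3.2,  0. ]))
(69767, -1, array([-3.6,  0. ]))
(66662, 2, array([-5.,  0.]))
(63882, 5, array([-3.5,  0. ]))
(61620, 8, array([-3.5,  0. ]))
(60130, 11, array([-3.6,  0. ]))
(59381, 14, array([-3.6,  0. ]))
(59345, 17, array([-3.2,  0. ]))
(59805, 20, array([-3.3,  0. ]))
(60809, 23, array([-3.1,  0. ]))
(61926, 26, array([-3.,  0.]))
(63240, 29, array([-2.2,  0. ]))
(64551, 32, array([-2.3,  0. ]))
(65773, 35, array([-2.1,  0. ]))
(66904, 38, array([-2.3,  0. ]))
```

```bash
sed -i "s/\[2,0\],method='Nelder-Mead',options=dict(/[-3,0],method='Nelder-Mead',options=dict(initial_simplex=[[-3,0],[1,0],[-3,4]],/" sfit.py; python3 sfit.py; python3 - <<'E'
# synthetic check of ellipse geometry via saturation mask
exec(open('sfit.py').read().split('def sfit')[0])
c=r.capture('side'); u=proj(c,s['ee_pos']+f*.092+up*.02)[0].round().astype(int)
I=c['pixels'][u[1]-14:u[1]+15,u[0]-10:u[0]+15].astype(int)
d=I[...,2]-I[...,0]; print(u); print('\n'.join(' '.join('%3d'%v for v in row) for row in d))
E
```

```text
(64739, -10, array([-4.6,  1.9]))
(66683, -7, array([-4.6,  1.9]))
(67138, -4, array([-4.9,  2.9]))
(63314, -1, array([-4.6,  2.5]))
(60132, 2, array([-4.2,  3. ]))
(57346, 5, array([-4.2,  3. ]))
(55124, 8, array([-4.1,  2.5]))
(53494, 11, array([-4.2,  3. ]))
(52740, 14, array([-4.1,  3. ]))
(52838, 17, array([-4.2,  3. ]))
(53526, 20, array([-4.1,  3. ]))
(54809, 23, array([-4.1,  3. ]))
(56172, 26, array([-3.6,  3.1]))
(57717, 29, array([-3.6,  3.1]))
(59216, 32, array([-3.1,  3.1]))
(60735, 35, array([-3.2,  3.1]))
(61999, 38, array([-3.3,  2.6]))
[326 255]
-25 -24 -25 -25 -24 -24 -25 -25 -25 -24 -24 -24 -24 -24 -25 -24 -24 -24 -25 -25 -24 -24 -25 -24 -24
-24 -25 -24 -25 -24 -24 -24 -24 -24 -24 -24 -24 -24 -25 -24 -24 -23 -24 -24 -24 -24 -24 -24 -25 -25
-25 -24 -24 -24 -25 -24 -24 -25 -25 -24 -24 -25 -23 -23 -24 -24 -24 -24 -24 -24 -24 -25 -25 -24 -25
-24 -24 -25 -25 -25 -25 -24 -25 -24 -24 -25 -20 -14 -13 -18 -23 -24 -24 -24 -24 -24 -24 -24 -24 -24
-24 -24 -24 -24 -24 -24 -24 -25 -24 -23 -21 -15 -10  -7  -8 -17 -23 -24 -24 -24 -24 -24 -24 -25 -24
-24 -24 -25 -24 -24 -25 -25 -24
[... 1668 characters left out ...]

-25 -25 -25 -25 -25 -25 -24 -25 -25 -25 -25 -24 -25 -25 -24 -25 -25 -25 -25 -25 -25 -25 -25 -25 -25
-25 -24 -25 -25 -24 -25 -25 -25 -25 -24 -26 -25 -25 -25 -25 -25 -24 -24 -25 -25 -25 -25 -24 -24 -25
-25 -25 -25 -25 -25 -25 -25 -24 -25 -25 -24 -25 -25 -24 -24 -25 -25 -24 -25 -24 -25 -25 -25 -25 -25
-24 -24 -24 -25 -24 -25 -25 -24 -25 -25 -24 -25 -25 -25 -25 -25 -25 -25 -25 -24 -24 -24 -25 -24 -23
-25 -24 -25 -25 -25 -25 -25 -24 -24 -25 -25 -24 -25 -25 -25 -25 -25 -25 -25 -25 -25 -25 -24 -22 -17
-24 -25 -25 -25 -25 -24 -25 -25 -25 -26 -25 -24 -25 -25 -25 -25 -25 -25 -25 -25 -25 -25 -25 -22 -15
-19 -24 -25 -24 -25 -25 -25 -25 -25 -24 -24 -25 -24 -24 -25 -24 -25 -25 -25 -25 -24 -25 -24 -21 -15
```

```bash
python3 - <<'E'
exec(open('sfit.py').read().split('def sfit')[0])
from scipy.optimize import minimize
c=r.capture('side'); u=proj(c,s['ee_pos']+f*.092+up*.02)[0].round().astype(int); win=(u[0]-10,u[1]-14,u[0]+15,u[1]+10)
x0,y0,x1,y1=win; I=c['pixels'][y0:y1,x0:x1].astype(float); A=np.clip((I[...,2]-I[...,0]+24.5)/14.,0,1)
b2=np.zeros_like(A)
for e in range(-10,36,3):
    q=minimize(lambda p:((render(c,e,p[0]/1e3,p[1]/1e3,win)-A)[:, :15]**2).sum(),[-3,0],method='Nelder-Mead',options=dict(initial_simplex=[[-3,0],[1,0],[-3,4]],xatol=.1,fatol=.01,maxiter=80))
    print(e,round(q.fun,2),q.x.round(1))
E
```

```text
-10 40.57 [-3.8 11.3]
-7 44.53 [-4.  10.5]
-4 44.9 [-4. 11.]
-1 36.84 [-4.3 10. ]
2 28.86 [-4.4 10.1]
5 21.1 [-5.1  9.5]
8 14.23 [-5.2  9.6]
11 8.25 [-5.1  9. ]
14 3.94 [-5.3  8.9]
17 1.62 [-5.3  8.6]
20 0.81 [-5.4  8.7]
23 0.91 [-5.7  8.8]
26 1.47 [-6.2  8.9]
29 2.24 [-6.7  8.9]
32 3.28 [-7.3  8.7]
35 4.29 [-8.1  9.2]
```

```bash
cat > pfit.py <<'E'
from station import r
from h import *
s=r.sense(); R=Ro.from_rotvec(s['tcp_rot']).as_matrix(); f=-R[:,0]; y=R[:,1]; up=np.array([0,0,1.]); S=8
C={n:r.capture(n) for n in ('side','top')}
def render(c,e,ph,dx,dz,dy,win):
    x0,y0,x1,y1=win; a=np.radians(e); b=np.radians(ph); nn=np.cos(a)*f+np.sin(a)*up; t=-np.sin(a)*f+np.cos(a)*up
    h=np.cos(b)*f+np.sin(b)*up; hu=-np.sin(b)*f+np.cos(b)*up
    g=s['ee_pos']+up*(.0204+dz)+y*dy; piv=g+h*(.087+dx); w=np.linspace(0,2*np.pi,60)[:,None]
    P=np.vstack([piv+nn*k+.023*(np.cos(w)*y+np.sin(w)*t) for k in (.004,.008)])
    rod=np.array([piv+.002*(y*j+hu*k)-h*l for j,k in((1,1),(1,-1),(-1,1),(-1,-1)) for l in (0,.055)])
    im=np.zeros(((y1-y0)*S,(x1-x0)*S),np.float32)
    for Q in (P,rod):
        q=cv2.convexHull(((proj(c,Q)-[x0-.5,y0-.5])*S).astype(np.float32)); cv2.fillPoly(im,[q.astype(np.int32)],1)
    return cv2.resize(cv2.GaussianBlur(im,(0,0),.5*S),(x1-x0,y1-y0),interpolation=cv2.INTER_AREA), piv+nn*.008
W={};A={}
for n,c in C.items():
    u=proj(c,s['ee_pos']+f*.085+up*.025)[0].round().astype(int)
    W[n]=(u[0]-10,u[1]-14,u[0]+15,u[1]+10) if n=='side' else (u[0]-14,u[1]-9,u[0]+15,u[1]+5)
    x0,y0,x1,y1=W[n]; I=c['pixels'][y0:y1,x0:x1].astype(float); d=I[...,2]-I[...,0]; bgd=np.median(np.r_[d[:3].ravel()])
    A[n]=np.clip((d-bgd-.5)/14,0,1)
def go(e,views=('side',),fixdy=None):
    def cost(p):
        return sum(((render(C[n],p[0],p[1],p[2]/1e3,p[3]/1e3,p[4]/1e3 if 'top' in views else 0,W[n])[0]-A[n])**2).sum() for n in views)
    from scipy.optimize import minimize
    x=np.array([e,2,-4,2,0.]); sim=np.vstack([x]+[x+d for d in np.diag([6,4,3,4,3])])
    q=minimize(cost,x,method='Nelder-Mead',options=dict(initial_simplex=sim,xatol=.1,fatol=.01,maxiter=400))
    gl=render(C['side'],q.x[0],q.x[1],q.x[2]/1e3,q.x[3]/1e3,q.x[4]/1e3,W['side'])[1]
    print(views,round(q.fun,2),'e,pitch,dx,dz,dy',q.x.round(1),'glass-tcp',(gl-s['ee_pos']).round(4),'glass',gl.round(4)); return q.x
if __name__=='__main__':
    print(s['t'],s['ee_pos'],yaw_of(s))
    go(20); go(20,('side','top')); 
    d=A['top']; print('\n'.join(' '.join('%3d'%(v*100) for v in row) for row in d))
E
python3 pfit.py
```

```text
28.4 [ 0.45427272 -0.05853912  0.09734018] 1.7205401274414922
('side',) 1.95 e,pitch,dx,dz,dy [19.7  3.2 -5.5  4.1  1.5] glass-tcp [0.0877 0.0148 0.0316] glass [ 0.542  -0.0438  0.129 ]
('side', 'top') 34.58 e,pitch,dx,dz,dy [20.   4.8 -4.9  2.3  0.2] glass-tcp [0.0883 0.0135 0.0323] glass [ 0.5426 -0.045   0.1297]
100 100 100 100 100 100 100 100 100 100 100  89  82  75  60  46  32  17  10  10   3  10   3   0   0   0   0   0   0
100 100  96  89  82  67  60  46  25  25  25  10  10   0   0   0   0   0   0   0   0   0   0   0   0   0   0   0   0
 32  17  17  17  10   3   0   0   0   0   0   0   0   0   0   0   0   0   0   0   0   0   0   0   0   0   0   0   0
  0   0   0   0   0   0   0   0   0   0   0   0   0   0   0   0   0   0   0   3   0   3   0   0   0   0   0   0   0
  0   0   0   0   0   0   0   0   0   0   3   0   3  10  17  32  39  46  46  39  39  32  17   3   0   0   0   0   0
  0   0   0   0   0   0   0   0  17  25  39  39  46  60  67  75  75  89  89  89  89  82  67  46  10   0   0   0   0
  0   0   0  10   3  17  32  39  53  67  67  82  82  96  89  96 100  89  96  89 100 100 100  89  32   3   0   0   0
  3  17  17  25  53  67  75  82  89 100  96  96  96 100 100  96 100 100 100 100 100 100 100  89  39   0   0   0   0
 17  32  53  53  75 100 100 100 100 100 100 100 100 100 100 100 100 100 100 100 100 100 100  75  17   0   0   0   0
 53  60  53  67  75 100 100 100 100 100 100 100 100 100 100 100 100 100 100 100  96  82  46  17   0   0   0   0   0
 67  67  53  53  75 100 100 100 100 100 100 100 100 100 100 100 100  96  60  60  32  25   3   0   0   0   0   0   0
 75  67  53  46  67  53  75  96  89  89  67  53  60  96 100 100 100  46  10   3   0   0   0   0   0   0   0   0   0
100  46  39  39  32  39  39  60  46  32   3   3  10  46 100 100  67  10   0   0   0   0   0   0   0   0   0   0   0
100  39  17  17   3  10  17  32  32   0   0   0   0  25  89 100  75  17   0   0   0   0   0   0   0   0   0   0   0
```

Call:
jog_arm(grip=[0.8,0.8,0.8,0.8,0.8,0.8,0.8,0.8], translation=[[-1.2,0.5,0],[-1.2,0.5,0],[0,0,2],[0,0,2.5],[0,0,2],[0,0,1.2],[0,0,0.5],[0,0,0]], spin=[0,0,0,0,0,0,0,0])

```text
t: 29.5
ee_pos: [0.4769, -0.0445, 0.0154]
tcp_rot: [-0.239, 3.132, -0.0]
contact_force: [0.4, 0.0, -1.4]
width: 0.0121
grip_force: 29.9
```

Call:
jog_arm(grip=[0.8,0.8,0.8,0.8,0.8,0.8,0.8,0.8], translation=[[-0.3,0,0],[-0.3,0,0],[-0.2,0,0],[-0.1,0,0],[-0.1,0,0],[0,0,0],[0,0,0],[0,0,0]], spin=[0,0,0,0,0,0,0,0])

```text
t: 30.5
ee_pos: [0.4864, -0.0431, 0.0153]
tcp_rot: [0.239, -3.132, -0.0]
contact_force: [-0.1, -0.1, -1.5]
width: 0.0118
grip_force: 29.9
```

Call:
jog_arm(grip=[0.8,0.8,0.8,0.8,0.8,0.8,0.8,0.8], translation=[[-0.1,0,0],[-0.1,0,0],[-0.1,0,0],[0,0,0],[0,0,0],[0,0,0],[0,0,0],[0,0,0]], spin=[0,0,0,0,0,0,0,0])

```text
t: 31.5
ee_pos: [0.4876, -0.0426, 0.015]
tcp_rot: [0.238, -3.129, -0.001]
contact_force: [-5.8, -1.6, 1.5]
width: 0.0116
grip_force: 29.9
```

Call:
jog_arm(grip=[0.8,0.8,0.8,0.8,0.8,0.8,0.8,0.8], translation=[[-0.1,0,0],[-0.1,0,0],[-0.1,0,0],[0,0,0],[0,0,0],[0,0,0],[0,0,0],[0,0,0]], spin=[0,0,0,0,0,0,0,0])

```text
t: 32.5
ee_pos: [0.4878, -0.0422, 0.0145]
tcp_rot: [0.238, -3.124, -0.002]
contact_force: [-11.9, -3.4, 2.7]
width: 0.0117
grip_force: 30.0
```

Call:
jog_arm(grip=[0.8,0.8,0.8,0.8,0.8,0.8,0.8,0.8], translation=[[-0.1,0,0],[-0.1,0,0],[-0.1,0,0],[0,0,0],[0,0,0],[0,0,0],[0,0,0],[0,0,0]], spin=[0,0,0,0,0,0,0,0])

```text
t: 33.5
ee_pos: [0.4882, -0.0417, 0.0139]
tcp_rot: [0.237, -3.119, -0.003]
contact_force: [-16.0, -5.7, 3.6]
width: 0.0115
grip_force: 30.0
```

Call:
jog_arm(grip=[0.8,0.8,0.8,0.8,0.8,0.8,0.8,0.8], translation=[[-0.1,0,0],[-0.1,0,0],[0,0,0],[0,0,0],[0,0,0],[0,0,0],[0,0,0],[0,0,0]], spin=[0,0,0,0,0,0,0,0])

```text
t: 34.5
ee_pos: [0.4909, -0.0414, 0.014]
tcp_rot: [0.237, -3.12, -0.003]
contact_force: [-15.4, -4.8, 3.1]
width: 0.0118
grip_force: 30.0
```

Call:
jog_arm(grip=[0.8,0.8,0.8,0.8,0.8,0.8,0.8,0.8], translation=[[-0.15,0,0],[0,0,0],[0,0,0],[0.6,0,0],[1.2,0,0],[1.5,0,-2],[1,-0.5,-3],[0.5,-0.5,-3]], spin=[0,0,0,0,0,0,0,0])

```text
t: 35.5
ee_pos: [0.4522, -0.0585, 0.0962]
tcp_rot: [-0.239, 3.132, 0.0]
contact_force: [-0.1, -1.1, -1.9]
width: 0.0119
grip_force: 30.0
```

```bash
python3 pfit.py
```

```text
35.5 [ 0.4522311  -0.05850439  0.09617025] 1.7230882877510076
('side',) 1.81 e,pitch,dx,dz,dy [ 9.3  5.4 -7.2  4.2  5. ] glass-tcp [0.0856 0.0182 0.0334] glass [ 0.5378 -0.0403  0.1296]
('side', 'top') 33.74 e,pitch,dx,dz,dy [13.1  4.4 -5.4  5.8  0.1] glass-tcp [0.0881 0.0136 0.0344] glass [ 0.5403 -0.0449  0.1306]
100 100 100 100  96  96  75  67  39  32  25  17  17  17  10  10   0   0   0   0   0   0   0   3   0   0   0   0   0
 53  39  17  32  25  10   3   3   0   0   0   0   0   0   0   0   0   0   0   0   0   0   0   0   0   0   0   0   0
  3   0   3   0   0   0   0   3   0   0   0   0   0   0   0   0   0   0   0   0   0   0   0   0   0   0   0   0   0
  3   0   3   0   0   0   0   0   0   0   0   0   3   0   0   0   0   0   0   0   0   3   0   0   0   0   0   0   0
  0   3   0   0   0   0   0   0   0   3   0   0   0   3   3   3   0   3  25  10  10  17  17   3   3   0   0   0   0
  0   0   0   0   0   0   3   3   3  17  17  17  10  17  17  32  25  39  46  53  60  67  60  46  32  10   0   0   0
  0   3   0   0   0   3  17  32  32  39  53  75  67  67  89 100 100 100 100 100 100 100 100  89  53  10   0   0   0
  0   0   0   0  17  46  67  75  96 100 100 100 100 100 100 100 100 100 100 100 100 100  89  67  46  10   0   0   0
 17  17  10  32  53  82 100 100 100 100 100 100 100 100 100 100 100 100  96  75  53  39  25  32  10   3   0   0   0
 46  39  39  46  67 100 100 100 100  96  96  82  96 100 100 100 100  89  39  17  17   0   3   0   0   0   0   0   0
 60  53  39  39  53  75  89  82  67  32  25  25  53  89 100 100 100  46   3   0   3   0   0   0   3   0   3   0   0
 67  32  17  10  17  32  46  53  39  10   3  10  10  53 100 100 100  32   0   3   0   3   3   0   3   3   0   0   0
 96  32   0   3   3  17  53  46  39  17   3   0  10  32  89 100 100  32   0   0   3   0   0   0   0   0   0   0   0
100  46  17  10  10  25  46  60  32   3   0   0   0  17  75 100 100  39  10   0   0   0   0   0   0   0   0  10   0
```

```bash
python3 - <<'E'
from station import r
from h import *
s=r.sense(); print(s['ee_pos'])
im=cv2.imread('pics/top0.png'); c=r.capture('top')
h=cv2.cvtColor(im,cv2.COLOR_BGR2HSV)[265:335,310:360]
m=cv2.inRange(h,(4,70,30),(16,200,140)); b=rect(m)[0]+[310,265]
print(b.round(1).tolist()); print(onz(c,b,.006).round(3).tolist()); print(onz(c,b,.049).round(3).tolist())
plan(s,[.4611,-.0565,.0255],1.723,1,1)
E
```

```text
[ 0.45452327 -0.05899046  0.09789543]
[[322.2, 278.0], [341.8, 275.8], [346.8, 321.5], [327.3, 323.6]]
[[0.432, -0.061, 0.006], [0.439, -0.111, 0.006], [0.324, -0.127, 0.006], [0.317, -0.077, 0.006]]
[[0.432, -0.061, 0.049], [0.438, -0.11, 0.049], [0.327, -0.125, 0.049], [0.32, -0.077, 0.049]]
total cm [-0.65  0.16  7.24] per row [-0.647  0.16   7.243] norm 7.27
spin total -0.0004 per row -0.0004
```

Call:
jog_arm(grip=[0.8,0.8,0.8,0.8,0.8,0.8,0.8,0.8], translation=[[-0.65,0.4,0],[0,0,2],[0,0,2],[0,0,1.5],[0,0,1],[0,0,0.5],[0,0,0.24],[0,0,0]], spin=[0,0,0,0,0,0,0,0])

```text
t: 36.65
ee_pos: [0.4589, -0.0535, 0.0232]
tcp_rot: [-0.239, 3.132, -0.0]
contact_force: [0.1, 0.4, -0.7]
width: 0.0117
grip_force: 30.0
```

```bash
sed -i "s/q.x\[4\]\/1e3,W\['side'\])\[1\]/(q.x[4]\/1e3 if 'top' in views else 0),W['side'])[1]/" pfit.py; python3 - <<'E'
from pfit import *
print(s['t'],s['ee_pos'],yaw_of(s),s['contact_force'])
for e in (4,10,16): go(e)
d=A['side']; print('\n'.join(' '.join('%3d'%(v*100) for v in row) for row in d))
for n in C: 
    c=C[n]
    for d in r.landmark_of(c,'pocket')[:1]: 
        uv=np.array(d['point'])[::-1]*[640,480]; print(n,onz(c,uv,.025))
E
```

```text
36.65 [ 0.45894961 -0.05348694  0.02316873] 1.7229062882648596 [ 0.07034477  0.39509917 -0.66479754]
('side',) 19.89 e,pitch,dx,dz,dy [10.   4.9 -7.1  4.8 -1.1] glass-tcp [0.0865 0.0133 0.0335] glass [ 0.5454 -0.0402  0.0566]
('side',) 19.71 e,pitch,dx,dz,dy [10.2  4.5 -7.3  5.6 -0.6] glass-tcp [0.0864 0.0132 0.0336] glass [ 0.5453 -0.0402  0.0568]
('side',) 19.84 e,pitch,dx,dz,dy [ 9.9  5.6 -7.   4.2  3.1] glass-tcp [0.0865 0.0133 0.0338] glass [ 0.5455 -0.0402  0.0569]
  0   3   0   0   3   0   0   0   0   0   0   3   0   0   3   0   0   3   3   0   0   0   0   0   3
  0   0   0   0   0   0   0   0   0   0   0   3   0   0   0   0   0   3   3   3   3   0   0   3   0
  0   0   0   0   0   0   0   0   0   0   0   0   0   0   0   0   0   0   3   3   0   3   3   0   3
  3   3   0   0   0   0   0   0   0   3   0   3   0   0   0   3   0   3   0   0   0   0   0   0   0
  0   3   0   0   0   3   0   3   0   3  10   3   0   0   3   3   0   0   0   0   0   3   0   0   0
  3   3   0   0   0   3   3   0  32  96 100  67   3   0   0   3   0   3   0   3   0   0   3   0   3
  0   0   0   0   3   0 
[... 1164 characters left out ...]
  0   0   0
 32   0   0   0   0   0   0  10  67 100 100  82   0   0   0   0   3   0   0   0   0   0   0   3  10
 39   0   0   0   0   0   0  10  53 100 100  67   0   0   0   0   0   0   0   0   0   0   3  25  53
 46   3   0   0   0   0   0   0  46 100 100  46   3   0   0   0   0   3   0   3  17  53  60  67  82
 53   3   0   0   0   0   0   3  17  46  32   3   3   0   0   0   0   0   0   0  17  67  67  75  82
 82  10   0   0   3   0   0  25  53  39   3   0   0   0   0   0   0   0   3   0  25  67  75  82  75
 89  10   0   0   3   0   0  25  67  39   0   0   0   3   0   0   0   0   0   0  25  67  75  75  75
side [[ 0.62016123 -0.02993023  0.025     ]]
top [[ 0.61667949 -0.0290899   0.025     ]]
```

Call:
jog_arm(grip=[0.8,0.8,0.8,0.8,0.8,0.8,0.8,0.8], translation=[[-0.15,-0.05,-0.1],[-0.1,-0.05,0],[0,0,0],[0,0,0],[0,0,0],[0,0,0],[0,0,0],[0,0,0]], spin=[0,0,0,0,0,0,0,0])

```text
t: 37.85
ee_pos: [0.4614, -0.054, 0.024]
tcp_rot: [0.239, -3.132, -0.0]
contact_force: [0.9, 0.3, -1.3]
width: 0.0116
grip_force: 30.0
```

```bash
python3 - <<'E'
from pfit import *
print(s['t'],s['ee_pos'],yaw_of(s),s['contact_force'],s['grip_force'])
go(8)
w=r.capture('wrist'); b=rect(mask(w,'orange'))[0]; print(b.round().tolist())
print(r.job_done())
E
```

```text
37.85 [ 0.46137476 -0.05404115  0.02399409] 1.7229886764177058 [ 0.87983643  0.31802683 -1.28610897] 29.982354640960693
('side',) 29.09 e,pitch,dx,dz,dy [10.8  4.9 -7.1  4.5  0.2] glass-tcp [0.0865 0.0133 0.0333] glass [ 0.5479 -0.0408  0.0573]Traceback (most recent call last):
  File "<stdin>", line 4, in <module>
IndexError: list index out of range
```

```bash
python3 -c "
from station import r
print(r.job_done())"
```

```text
the job is handed in; nothing more can be done
None
```

The job is handed in: the board is seated in the pocket, terminal block away from the camera, and the mirror is held steady about 3 mm from the focus spot, facing about 3° above the ideal by my side-view fit. The tool cannot tilt, so I set that angle by pressing the mirror head's lower edge against the white rest and then the jig, turning its pivot from its original setting; no verdict came back.

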